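# Reload the blood analyser and set it running

### The arm

A 6-joint arm with a two-finger parallel gripper is mounted at the origin on the work surface. World frame = base frame: x ahead of the robot, y to its left, z up, the work surface at z = 0. Lengths are in m, angles in degrees, forces in N, time in s.
With the tool pointing down it reaches from about 0.375 to 0.9 m from the base axis. Payload 3.1 kg.
Tool frame: the origin (TCP) lies at the very end of the fingers, on their centre line; the grasp point (between the pads) lies 19 mm behind it; z points along the fingers, y is the line along which they close (so a half turn about z gives the same grasp; the last joint's range is limited). The gripper opens to 87 mm and grips with 3 to 60 N. Pads are 19 mm wide; open, the fingers measure 117 mm over their backs; the gripper's body (75 mm by 190 mm) begins 51 mm behind the grasp point.
Start: joints at [-77.206, 30.224, 82.088, -0, 67.689, -10.227], TCP at [0.244, -0.575, 0.223] pointing down, gripper open.
Joint ranges: [-176.69, 176.69], [-43.24, 126.21], [12.49, 139.97], [-82, 262], [0, 151.66], [-163.58, 163.58]. Speed limits (degrees/s): [159.86, 159.86, 180, 180, 180, 180].

### API

Orientations are given as a 3x3 rotation matrix whose columns are the frame's x, y, z axes.
In Python, from rig import readout, viewer, ticket gives the robot as it stands.
- The arm moves only by the tool send_rows, never from a script. Its argument "moves" is a list of rows, each a list of 6 numbers: the shift along the tool's x, y, z in units of 250 mm (1.0 is 250 mm), then the turn, a rotation vector about the tool's x, y, z in units of 90 degrees (1.0 is 90 degrees). A call has 1 to 12 rows; each row is the pose to reach, as a shift and turn from the pose commanded when the call began, along the tool's axes at that moment; what a row does not reach only later rows make up. A row lasts 1/10 s, in which the tool goes at most 50 mm and 8.59 degrees, less where a joint would pass 70% of its speed; a pose out of reach is approached as far as the arm can. A call with a number of a shift or a turn outside -1 to 1 is refused whole. A call with a gripper value outside its range is refused whole. "grip" is the opening, from 0 (shut) to 1 (fully open), set as the call begins (left out, the last holds). The fingers move at their own pace and stop on an object; the grip force is fixed at half the most. Time passes only in rows, so rows that repeat a pose let the fingers close. It gives the time, the measured TCP pose, the force, the opening and the grip force at its end, in the units of the state.
- readout.read_state(): the state, without advancing time (a new reading comes with each control period).
- viewer.capture(name): name is "side" or "top" or "wrist"; returns (picture, depth): 384x512x3 uint8, red, green, blue; 384x512 float32, m along the optical axis (not along the pixel's ray), 0 where there is no reading.
- viewer.camera_info(name): a dict with "fx", "fy", "cx", "cy" (pixels), "distortion" ([k1, k2, p1, p2, k3] as OpenCV has them; the pictures are not rectified), "R" (3x3) and "t" (3): a world point X has camera coordinates R X + t; the wrist camera has in their place "tool_from_camera" (4x4, takes a point from camera to tool coordinates, whose origin is the TCP and whose axes are the flange's). Camera axes: x right, y down, z forward; pixel columns grow to the right and rows downward; lengths in m; the calibration is good to about 2 mm. A picture is of the moment at which its call begins: read the wrist's pose just before it. camera_info takes no time and is no camera call.
- ticket.hand_in(): hands the job in; it is judged then, once.
The state is a dict: "time_s": time; "joint_positions": joint angles; "qvel": joint speeds; "tau": joint torques, N m; "position": TCP position; "tcp_rot": TCP orientation; "force": force on the tool from outside, world axes, zero at the start; "moment": the same for the moment, N m; "opening": opening from 0.0 (shut) to 1.0 (fully open); "grasp_force": force on a finger pad.
Only numpy, scipy, OpenCV 4.12 (cv2) and the standard library are available. Lean on these libraries where they do the work, as an engineer would, in place of code of your own. Each camera call takes 0.05 s, during which the arm holds its last target. There are 200 camera calls.

### The job

The clinic's blood analyser has finished its run: turn its selector knob back (counter-clockwise) past the click to standby, then swing the locking lever open. Move the spent red-capped cartridges from the pockets into the yellow waste tray and load every fresh teal-capped cartridge on the bench upright and fully home in a pocket of its own; only then swing the lever fully shut over them, and last turn the knob clockwise past its click to run. Leave the white tube rack, the bottle and the jar where they stand.

Things in the scene. Friction and masses are not known exactly. Their poses are not given: they have to be found in the camera images.
- analyser: Low cream bench analyser, fixed, 250 (x) by 320 (y) mm, deck top 30 mm above the bench; origin under its centre, x away from its front edge, y to its left. On it (own frame, mm): a grey pocket block 70 by 146, top at z 53, centred at (-40,-50); a steel hinge post of radius 11 at (-40,-140); the selector knob at (-65,115); a display housing, top at z 65, over x 0 to 110, y 62 to 148.
- pocket0 (a point): Floor centre of pocket 0 of three in a row along the analyser's y, 44 mm apart (x, y along the analyser's). The pocket is 43 (x) by 37 (y) mm, 20 mm deep, with a 2 mm chamfer; its mouth is 20 mm above this point. A cartridge fits it with its 40 mm side along x and, when seated, stands 30 mm proud of the block.
- pocket1 (a point): Floor centre of pocket 1 of three in a row along the analyser's y, 44 mm apart (x, y along the analyser's). The pocket is 43 (x) by 37 (y) mm, 20 mm deep, with a 2 mm chamfer; its mouth is 20 mm above this point. A cartridge fits it with its 40 mm side along x and, when seated, stands 30 mm proud of the block.
- pocket2 (a point): Floor centre of pocket 2 of three in a row along the analyser's y, 44 mm apart (x, y along the analyser's). The pocket is 43 (x) by 37 (y) mm, 20 mm deep, with a 2 mm chamfer; its mouth is 20 mm above this point. A cartridge fits it with its 40 mm side along x and, when seated, stands 30 mm proud of the block.
- lever (a joint): Locking lever: steel bar 16 mm wide, 10 thick on an upright hinge, underside 87 mm above the bench, 4 mm over seated cartridges; one not home blocks it. 0 = shut, over the pockets along the analyser's +y; opens clockwise seen from above to 1.7 rad; at 1.57 it points to the analyser's +x. Stays where left (friction 0.10 N m). Starts shut or within 0.15 rad of it.
- lever_hinge (a point): On the hinge axis of the lever, underside of the bar (87 mm above the bench).
- lever_post (a point): Middle of the upright blue handle post at the lever's free end, 164 mm from the hinge axis; radius 8 mm, it stands 32 mm above the bar (from 97 to 129 mm above the bench); this point is at 113 mm.
- knob (a joint): Selector knob on a vertical axis. 0 = run (white pointer line on its bar at the green dot), where it starts; it grows counter-clockwise seen from above to 1.2 rad = standby (white dot), with a stop at each. A sprung over-centre detent, dead centre at 0.6 rad, takes up to 0.16 N m, most near the stops: let go short of the middle it springs back, past it it snaps to the other stop.
- knob_grip (a point): On the knob's axis, 68 mm above the bench, in the knob's grip bar: black, 42 mm long along this point's x (which turns with the knob), 13 mm wide along its y, from 52 to 78 mm above the bench. The skirt below it has radius 23 mm.
- waste_tray: Yellow open tray, fixed, outside 180 (x) by 150 (y) by 40 mm high, walls and floor 5 mm. Origin: centre of its underside.
- fresh1: Fresh cartridge: white block with teal cap, standing on the bench, 34 mm by 40 mm by 50 mm tall with a steel base plate, about 120 g. Origin: centre of its underside; z up along its height, x along its 40 mm side, y along its 34 mm side; a half turn makes no difference. Two or three are present.
- fresh2: Fresh cartridge: white block with teal cap, standing on the bench, 34 mm by 40 mm by 50 mm tall with a steel base plate, about 120 g. Origin: centre of its underside; z up along its height, x along its 40 mm side, y along its 34 mm side; a half turn makes no difference. Two or three are present.
- fresh3: Fresh cartridge: white block with teal cap, standing on the bench, 34 mm by 40 mm by 50 mm tall with a steel base plate, about 120 g. Origin: centre of its underside; z up along its height, x along its 40 mm side, y along its 34 mm side; a half turn makes no difference. Two or three are present.
- spent1: Spent cartridge: white block with red cap, standing in an end pocket at the start, 34 mm by 40 mm by 50 mm tall with a steel base plate, about 120 g. Origin: centre of its underside; z up along its height, x along its 40 mm side, y along its 34 mm side; a half turn makes no difference. One or two are present.
- spent2: Spent cartridge: white block with red cap, standing in an end pocket at the start, 34 mm by 40 mm by 50 mm tall with a steel base plate, about 120 g. Origin: centre of its underside; z up along its height, x along its 40 mm side, y along its 34 mm side; a half turn makes no difference. One or two are present.
- reagent: Bystander: white bottle, 48 mm across, 100 mm high; origin: centre of its underside.
- jar: Bystander: clear jar with orange lid, 54 mm across, 60 mm high; origin: centre of its underside.
- tube_rack: Bystander: white tube rack 90 by 160 by 62 mm with red and grey caps; origin: centre of its underside.
There are look-alikes about, which are no part of the job. Leave any black or green look-alike of the fresh1 alone.

How it is judged (in metres and radians):
On the way, in this order (a step that is already met when the one before it is completed fails the run):
1. the knob is turned back past its click to standby (value of joint knob above 1 rad), for 0.2 s.
2. the lever is swung open, the knob at standby (value of joint lever above 1.2 rad and value of joint knob above 1 rad), for 0.2 s.
3. with the lever open and the knob at standby, every spent cartridge is in the waste tray and every fresh one seated in a pocket and let go (value of joint lever above 0.9 rad and value of joint knob above 1 rad and (distance between fresh1 and pocket0 below 0.006 m or distance between fresh1 and pocket1 below 0.006 m or distance between fresh1 and pocket2 below 0.006 m) and angle between each of fresh1, fresh2, fresh3's own z axis and vertical below 0.12 rad and (distance between fresh2 and pocket0 below 0.006 m or distance between fresh2 and pocket1 below 0.006 m or distance between fresh2 and pocket2 below 0.006 m) and (distance between fresh3 and pocket0 below 0.006 m or distance between fresh3 and pocket1 below 0.006 m or distance between fresh3 and pocket2 below 0.006 m) and x of spent1 in the frame of waste_tray between -0.088 and 0.088 m and y of spent1 in the frame of waste_tray between -0.073 and 0.073 m and z of each of spent1, spent2 in the frame of waste_tray below 0.042 m and x of spent2 in the frame of waste_tray between -0.088 and 0.088 m and y of spent2 in the frame of waste_tray between -0.073 and 0.073 m and contact force between each of fresh1, fresh2, fresh3, spent1, spent2 and the fingers below 0.2 N), for 0.2 s.
4. the lever is swung shut over the cartridges, the knob still at standby (value of joint lever below 0.1 rad and value of joint knob above 1 rad and (distance between fresh1 and pocket0 below 0.006 m or distance between fresh1 and pocket1 below 0.006 m or distance between fresh1 and pocket2 below 0.006 m) and angle between each of fresh1, fresh2, fresh3's own z axis and vertical below 0.12 rad and (distance between fresh2 and pocket0 below 0.006 m or distance between fresh2 and pocket1 below 0.006 m or distance between fresh2 and pocket2 below 0.006 m) and (distance between fresh3 and pocket0 below 0.006 m or distance between fresh3 and pocket1 below 0.006 m or distance between fresh3 and pocket2 below 0.006 m)), for 0.2 s.
5. the knob is turned past its click to run, the lever shut (value of joint knob below 0.2 rad and value of joint lever below 0.1 rad), for 0.2 s.
At the end, for the whole second after the job is handed in: Knob at run (under 0.2 rad), lever shut (under 0.1 rad), every fresh cartridge upright (0.12 rad) in a pocket, its underside centre within 6 mm of the pocket floor centre, every spent one inside the waste tray (underside centre between the walls, not above the rim), all at rest (all of step 5 and (distance between fresh1 and pocket0 below 0.006 m or distance between fresh1 and pocket1 below 0.006 m or distance between fresh1 and pocket2 below 0.006 m) and angle between each of fresh1, fresh2, fresh3's own z axis and vertical below 0.12 rad and (distance between fresh2 and pocket0 below 0.006 m or distance between fresh2 and pocket1 below 0.006 m or distance between fresh2 and pocket2 below 0.006 m) and (distance between fresh3 and pocket0 below 0.006 m or distance between fresh3 and pocket1 below 0.006 m or distance between fresh3 and pocket2 below 0.006 m) and x of spent1 in the frame of waste_tray between -0.088 and 0.088 m and y of spent1 in the frame of waste_tray between -0.073 and 0.073 m and z of each of spent1, spent2 in the frame of waste_tray below 0.042 m and x of spent2 in the frame of waste_tray between -0.088 and 0.088 m and y of spent2 in the frame of waste_tray between -0.073 and 0.073 m and linear speed of each of fresh1, fresh2, fresh3, spent1, spent2 below 0.02 m/s); the robot touches nothing.
It fails at once if the reagent is pushed more than 30 mm or knocked over (distance of reagent from where it was at the start of the episode above 0.03 m or angle between reagent's own z axis and vertical above 0.5 rad).
It fails at once if the jar is pushed more than 30 mm or knocked over (distance of jar from where it was at the start of the episode above 0.03 m or angle between jar's own z axis and vertical above 0.5 rad).
It fails at once if the tube rack is pushed more than 30 mm or knocked over (distance of tube_rack from where it was at the start of the episode above 0.03 m or angle between tube_rack's own z axis and vertical above 0.5 rad).
Of fresh1, fresh2, fresh3 only 2 to 3 are there at a start; the rules pass over those that are not, and their reading is None.
Of spent1, spent2 only 1 to 2 are there at a start; the rules pass over those that are not, and their reading is None.
At some moment in a run one of fresh1, fresh2, fresh3 may be knocked a few centimetres aside while the robot is not near it.
It also fails if it takes over 210 s, if anything falls off the work surface, if the arm or the gripper's body presses on something with over 40 N, if the wrist force passes 120 N, or if a joint passes its speed limit or range.

## Working session

There is one attempt and no reset: what is moved stays moved. The work goes in short steps, Python scripts to look and compute and a tool call to move; the robot and the scene stay as the last step left them, time stands still between calls to the robot, and variables do not carry over. Pictures are saved under pics/ and viewed, at most 14 in all, crops included, and the job is handed in when it is done.

Besides the shell and the picture viewer there is one more tool, called after "Emit:" as a command line: name --pt "numbers of a row" for each row, then --argument value for the rest. send_rows: Moves the arm, as the interface text tells. Shifts and turns lie within -1 to 1; 1 stands for 250 mm of shift or 90 degrees of turn. Its arguments: {"type":"object","properties":{"moves":{"type":"array"},"grip":{"type":"number"}},"required":["moves"]}

```bash
ls; mkdir -p pics
cat > h.py <<'E'
import numpy as np, cv2
from rig import readout, viewer, ticket
def cam(name):
    c=viewer.camera_info(name); K=np.array([[c['fx'],0,c['cx']],[0,c['fy'],c['cy']],[0,0,1.]]); d=np.array(c['distortion'],float)
    if 'R' in c: R=np.array(c['R']);t=np.array(c['t'])
    else:
        T=np.array(c['tool_from_camera']); s=readout.read_state(); W=np.eye(4); W[:3,:3]=np.array(s['tcp_rot']); W[:3,3]=s['position']
        M=np.linalg.inv(W@T); R=M[:3,:3]; t=M[:3,3]
    return K,d,R,t
def ray(c,uv):
    K,d,R,t=c; p=cv2.undistortPoints(np.array(uv,float).reshape(-1,1,2),K,d).reshape(-1,2)
    D=np.c_[p,np.ones(len(p))]@R; return -R.T@t, D
def onplane(c,uv,z):
    o,D=ray(c,uv); return o+D*((z-o[2])/D[:,2])[:,None]
def proj(c,X):
    K,d,R,t=c; return cv2.projectPoints(np.array(X,float).reshape(-1,1,3),cv2.Rodrigues(R)[0],t,K,d)[0].reshape(-1,2)
def cloud(c,dep):
    h,w=dep.shape; v,u=np.mgrid[:h,:w]; o,D=ray(c,np.stack([u.ravel(),v.ravel()],1)); 
    return (o+D*dep.reshape(-1,1)).reshape(h,w,3)
def grab(name):
    c=cam(name); p,d=viewer.capture(name); return c,p,d
def rel(X,Rw=None):
    "row (units) from current commanded~measured pose to world pos X"
    s=readout.read_state(); R=np.array(s['tcp_rot']); r=R.T@(np.array(X)-s['position'])/0.25
    return r
E
python3 - <<'E'
from h import *
print(readout.read_state())
for n in ['side','top','wrist']:
    c,p,d=grab(n); cv2.imwrite(f'pics/{n}0.png',p[:,:,::-1]); np.savez(f'{n}0.npz',p=p,d=d); print(n,c[0].round(1).tolist(),c[1],(-c[2].T@c[3]).round(3),c[2].round(2).tolist(),(d>0).mean())
a=cv2.imread('pics/top0.png');b=cv2.imread('pics/side0.png')
E
```

```text
pics
{'time_s': 0.0, 'joint_positions': array([-7.72057521e+01,  3.02790085e+01,  8.21570547e+01,  8.57817083e-04,
        6.76885086e+01, -1.02267066e+01]), 'qvel': array([-0.16415217, -0.08529162,  0.00124566, -0.02364587,  0.06043019,
       -0.04271336]), 'tau': array([-5.29812842e-04, -4.40039062e+01, -1.76592278e+01,  6.31661760e-02,
        5.79477358e-02, -1.60171389e-04]), 'position': array([ 0.24428887, -0.57448179,  0.22156747]), 'tcp_rot': array([[ 9.20364214e-01,  3.91062009e-01, -4.67967868e-04],
       [ 3.91062085e-01, -9.20361852e-01,  2.12327186e-03],
       [ 3.99631186e-04, -2.13718793e-03, -9.99997636e-01]]), 'force': array([ 0.5339271 ,  0.1763773 , -0.49949959]), 'moment': array([0.00134335, 0.09360705, 0.01805487]), 'grasp_force': 0.0, 'opening': 0.998088966089707}
side [[375.8, 0.0, 253.9], [0.0, 375.8, 192.2], [0.0, 0.0, 1.0]] [-0.10352705  0.          0.          0.          0.        ] [0.173 0.67  0.674] [[-0.87, -0.49, -0.01], [-0.29, 0.54, -0.79], [0.39, -0.68, -0.61]] 0.9959716796875
top [[383.4, 0.0, 254.2], [0.0, 383.4, 190.0], [0.0, 0.0, 1.0]] [-0.06764044  0.          0.          0.          0.        ] [0.315 0.014 1.282] [[-0.0, -1.0, 0.0], [-0.98, 0.0, -0.2], [0.2, -0.0, -0.98]] 0.9959259033203125
wrist [[284.5, 0.0, 256.1], [0.0, 284.5, 186.5], [0.0, 0.0, 1.0]] [-0.02589253  0.          0.          0.          0.        ] [ 0.317 -0.543  0.384] [[0.39, -0.92, -0.0], [-0.88, -0.38, 0.29], [-0.27, -0.11, -0.96]] 0.9961344401041666
```

View pics/top0.png

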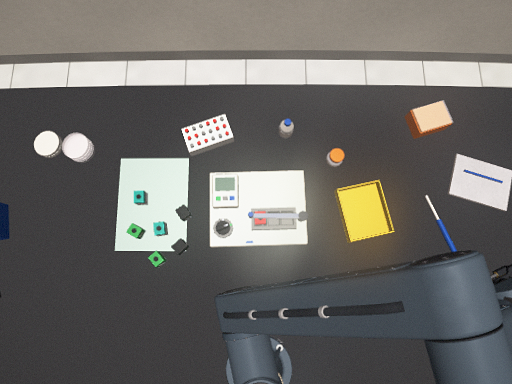

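View pics/side0.png

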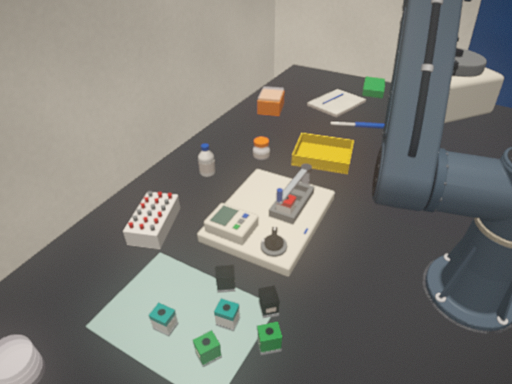

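The top view shows teal caps at (140,198) and (160,228), green look-alikes at (135,231) and (156,259), and black ones at (184,212) and (180,246). The knob is at (222,228), the lever post at (251,214), the hinge at (302,215) and a red cap at (260,222). The tray is at (365,211). The side view shows the same objects, with teal at (163,318) and (227,312).

```bash
cat >> h.py <<'E'
def blobs(p,lo,hi,amin=15):
    hsv=cv2.cvtColor(p,cv2.COLOR_RGB2HSV); m=cv2.inRange(hsv,np.array(lo),np.array(hi))
    n,l,s,c=cv2.connectedComponentsWithStats(m); return [(l==i,c[i],s[i,4]) for i in range(1,n) if s[i,4]>=amin]
TEAL=((82,90,60),(98,255,255)); RED=((0,150,90),(6,255,255)); YEL=((22,150,100),(32,255,255)); ORG=((8,150,120),(18,255,255)); BLUE=((103,80,60),(120,255,255));GREEN=((50,100,60),(75,255,255))
E
python3 - <<'E'
from h import *
for n in ['top','side','wrist']:
    z=np.load(n+'0.npz'); c=cam(n); P=cloud(c,z['d'])
    for nm in ['TEAL','RED','YEL','ORG','BLUE','GREEN']:
        for m,ce,a in blobs(z['p'],*globals()[nm]):
            print(n,nm,ce.round(1),a,np.median(P[m],0).round(3))
    if n=='top':
        hsv=cv2.cvtColor(z['p'],cv2.COLOR_RGB2HSV); hgt=P[:,:,2]
        m=((hgt>0.022)&(hgt<0.04)&(hsv[:,:,2]>150)&(hsv[:,:,1]<60)).astype(np.uint8)
        m[:, :195]=0; m[:,320:]=0; m[:160]=0;m[260:]=0
        q=P[m>0]; print('deck',np.median(q[:,2]),len(q)); 
        ct=max(cv2.findContours(m,0,1)[0],key=cv2.contourArea); r=onplane(c,ct.reshape(-1,2),0.03)[:,:2]; print(cv2.minAreaRect((r*1000).astype(np.float32)))
        m,_,_=max(blobs(z['p'],*YEL),key=lambda b:b[2]); r=P[m][:,:2]; print('tray',cv2.minAreaRect((r*1000).astype(np.float32)))
E
```

```text
top TEAL [139.  196.6] 121 [0.545 0.39  0.048]
top TEAL [159.2 228.1] 118 [0.442 0.319 0.049]
top YEL [363.6 210.7] 2268 [ 0.502 -0.357  0.005]
top ORG [424.6 124.6] 88 [ 0.785 -0.553  0.059]
top ORG [336.5 154.8] 161 [ 0.683 -0.263  0.059]
top BLUE [287.5 121.4] 42 [ 0.786 -0.099  0.099]
top BLUE [482.8 175.8] 75 [ 0.619 -0.782  0.018]
top BLUE [231.5 197.5] 16 [0.537 0.084 0.068]
top BLUE [  3.9 220.7] 299 [0.47  0.862 0.026]
top BLUE [250.2 214. ] 19 [0.476 0.025 0.127]
top BLUE [446.  235.3] 210 [ 0.413 -0.63   0.017]
top GREEN [134.4 230.4] 121 [0.436 0.399 0.049]
top GREEN [156.2 258.4] 145 [0.346 0.325 0.049]
deck 0.029451408071064278 5042
((512.5025024414062, 0.65252685546875), (248.94931030273438, 317.0247802734375), 1.412791132926941)
tray ((464.9830322265625, -201.14907836914062), (187.4847412109375, 490.945068359375), 13.996673583984375)
side TEAL [226.2 309.1] 309 [0.438 0.325 0.05 ]
side TEAL [161.5 313.8] 308 [0.541 0.397 0.05 ]
side RED [289.6 199.8] 69 [ 0.459 -0.003  0.083]
side YEL [323.1 152.3] 1872 [ 0.498 -0.37   0.013]
side ORG [270.1 107.1] 341 [ 0.794 -0.545  0.033]
side ORG [260.9 141.3] 131 [ 0.681 -0.258  0.06 ]
side BLUE [495.7  41.9] 2800 [ 0.034 -1.527  0.188]
side BLUE [369.7 124.5] 147 [ 0.417 -0.63   0.015]
side BLUE [204.5 146.2] 53 [ 0.781 -0.096  0.098]
side BLUE [279.4 190.4] 15 [0.473 0.027 0.128]
side GREEN [373.6  86.8] 370 [ 0.493 -0.955  0.035]
side GREEN [269.8 336.4] 520 [0.338 0.333 0.049]
side GREEN [206.1 343.2] 314 [0.43  0.405 0.05 ]
wrist BLUE [355.9  56.1] 1601 [ 0.411 -0.631  0.019]
```

View pics/wrist0.png

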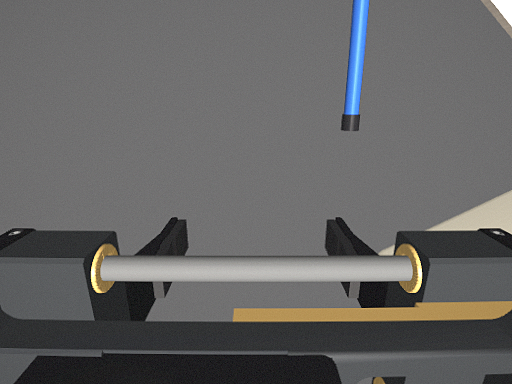

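Emit:
send_rows --pt "0.79 -0.96 -0.2 0 0 0" --pt "0.79 -0.96 -0.2 0 0 0" --pt "0.79 -0.96 -0.2 0 0 0" --pt "0.79 -0.96 -0.2 0 0 0" --pt "0.79 -0.96 -0.2 0 0 0" --pt "0.79 -0.96 -0.2 0 0 0" --pt "0.79 -0.96 -0.2 0 0 0" --pt "0.79 -0.96 -0.2 0 0 0" --grip 1

```text
time_s: 0.95
position: [0.3326, -0.2752, 0.273]
tcp_rot: [[0.919, 0.394, 0.0], [0.394, -0.919, -0.0], [0.0, 0.0, -1.0]]
force: [-0.4, -0.2, -0.8]
opening: 1.001
grasp_force: 0.0
```

Emit:
send_rows --pt "0.79 -0.96 -0.2 0 0 0.256" --pt "0.79 -0.96 -0.2 0 0 0.256" --pt "0.79 -0.96 -0.2 0 0 0.256" --pt "0.79 -0.96 -0.2 0 0 0.256" --pt "0.79 -0.96 -0.2 0 0 0.256" --pt "0.79 -0.96 -0.2 0 0 0.256" --pt "0.79 -0.96 -0.2 0 0 0.256" --pt "0.79 -0.96 -0.2 0 0 0.256" --pt "0.79 -0.96 -0.2 0 0 0.256" --pt "0.79 -0.96 -0.2 0 0 0.256"

```text
time_s: 1.95
position: [0.4205, 0.0194, 0.322]
tcp_rot: [[1.0, -0.002, -0.001], [-0.002, -1.0, -0.001], [-0.001, 0.001, -1.0]]
force: [0.3, -0.2, -0.3]
opening: 1.0
grasp_force: 0.0
```

Run:
```python
from h import *
s=readout.read_state(); print(s['time_s'],s['position'],s['tcp_rot'].round(3).tolist(),s['joint_positions'].round(1))
for n in ['top','wrist','side']:
    c,p,d=grab(n); cv2.imwrite(f'pics/{n}1.png',p[:,:,::-1]); np.savez(f'{n}1.npz',p=p,d=d); P=cloud(c,d)
    for nm in ['TEAL','RED','BLUE']:
        for m,ce,a in blobs(p,*globals()[nm]): print(n,nm,ce.round(1),a,np.median(P[m],0).round(4))
```

```text
1.95 [0.42048221 0.01940671 0.32203075] [[1.0, -0.002, -0.001], [-0.002, -1.0, -0.001], [-0.001, 0.001, -1.0]] [-1.260e+01  6.800e+00  1.014e+02 -1.000e-01  7.190e+01  7.750e+01]
top TEAL [139.  196.6] 121 [0.5449 0.3908 0.0487]
top TEAL [159.2 228. ] 119 [0.4423 0.3184 0.049 ]
top BLUE [287.5 121.4] 42 [ 0.7867 -0.0994  0.098 ]
top BLUE [482.8 175.8] 75 [ 0.6194 -0.7837  0.0184]
top BLUE [  3.9 221.1] 315 [0.4664 0.8613 0.0267]
top BLUE [446.9 237. ] 234 [ 0.4095 -0.6327  0.0177]
wrist TEAL [ 5.4 72.4] 291 [0.5405 0.3841 0.0502]
wrist TEAL [ 60.4 141.9] 494 [0.441  0.3216 0.0503]
wrist RED [273.6 110.5] 147 [ 0.4873 -0.0043  0.0829]
wrist RED [273.4 131.8] 258 [ 0.4577 -0.0034  0.083 ]
wrist BLUE [207.8  73. ] 122 [0.5364 0.086  0.0675]
wrist BLUE [251.5 121.1] 128 [0.4758 0.0252 0.1285]
wrist BLUE [250.4 165.9] 42 [0.3976 0.0295 0.0312]
side TEAL [226.3 309. ] 309 [0.4378 0.3251 0.05  ]
side TEAL [161.5 313.9] 309 [0.5405 0.3967 0.0499]
side RED [289.6 199.8] 68 [ 0.4587 -0.004   0.0829]
side BLUE [486.   28.4] 1239 [ 0.0937 -1.5269  0.2348]
side BLUE [373.1 124.7] 181 [ 0.4062 -0.6362  0.016 ]
side BLUE [204.5 146.2] 53 [ 0.7824 -0.0957  0.0983]
side BLUE [279.4 190.4] 15 [0.4728 0.0259 0.1282]
```

View pics/wrist1.png

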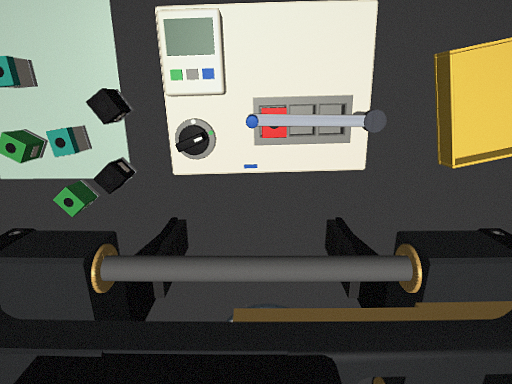

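The wrist view shows the knob at (195,138), with its bar pointing right towards the green dot. The lever post is at (251,121) and the hinge at (375,120). There is one red cap at (273,120) in the left end pocket, and the other two pockets look empty. Candidates for fresh cartridges are teal (15,72) and (65,142), which I choose. The look-alikes to avoid are green (22,146) and (74,198) and black (108,104) and (113,176).

Run:
```python
from h import *
z=np.load('wrist1.npz'); c=cam('wrist'); p,d=z['p'],z['d']; P=cloud(c,d); hsv=cv2.cvtColor(p,cv2.COLOR_RGB2HSV)
v,u=np.mgrid[:384,:512]
m=((P[:,:,2]>0.022)&(P[:,:,2]<0.036)&(hsv[:,:,2]>150)&(hsv[:,:,1]<70)&(v<200)).astype(np.uint8)
ct=max(cv2.findContours(m,0,1)[0],key=cv2.contourArea); r=onplane(c,ct.reshape(-1,2),0.03)[:,:2]*1000; print('deck',cv2.minAreaRect(r.astype(np.float32)),np.median(P[m>0][:,2]))
# fit side edges in angle
H=P[:,:,2]
m=((H>0.047)&(H<0.058)&(v<160)&(u>240)&(u<365)); q=P[m]; print('block',len(q),np.median(q[:,2]),cv2.minAreaRect((q[:,:2]*1000).astype(np.float32)))
w=(u>172)&(u<220)&(v>118)&(v<162)
m=w&(H>0.071)&(H<0.085)&(hsv[:,:,2]<110); q=P[m]; print('knobbar',len(q),np.median(q[:,2]),cv2.minAreaRect((q[:,:2]*1000).astype(np.float32)),q.mean(0))
m=w&(hsv[:,:,2]>150)&(H>0.071); print('ptr',m.sum(),P[m].mean(0))
m=w&(hsv[:,:,1]<60)&(hsv[:,:,2]<90); 
m=w&(hsv[:,:,0]>50)&(hsv[:,:,0]<80)&(hsv[:,:,1]>100); print('gdot',m.sum(),P[m].mean(0))
for a,b,n in [(.118,.14,'post'),(.093,.104,'bar')]:
    q=P[(H>a)&(H<b)&(v<200)&(u>230)]; print(n,len(q),q.mean(0),cv2.minAreaRect((q[:,:2]*1000).astype(np.float32)))
q=P[(H>.076)&(H<.088)&(hsv[:,:,0]<7)&(hsv[:,:,1]>120)&(u>250)&(u<300)]; print('red',len(q),q.mean(0),cv2.minAreaRect((q[:,:2]*1000).astype(np.float32)))
for n,x0,x1 in [('pk2',290,314),('pk3',320,344)]:
    q=P[100:138,x0:x1].reshape(-1,3); print(n,np.percentile(q[:,2],[5,50]).round(4))
cv2.imwrite('pics/crop1.png',cv2.resize(p[85:175,160:400],None,fx=3,fy=3,interpolation=2)[:,:,::-1])
```

```text
deck ((510.39215087890625, 3.1938629150390625), (246.8114013671875, 316.3550109863281), 1.3663504123687744) 0.029870148644555894
block 2210 0.05265313721495568 ((472.0107421875, -55.627525329589844), (70.42922973632812, 160.32444763183594), 1.4218131303787231)
knobbar 240 0.07750433139104843 ((442.7091369628906, 115.80531311035156), (12.966269493103027, 41.86833953857422), 22.487323760986328) [0.4425731  0.11629916 0.07749019]
ptr 30 [0.45115007 0.09812038 0.10579183]
gdot 15 [0.45165765 0.09117273 0.04184386]
post 133 [0.4754409  0.02553048 0.12846966] ((475.04119873046875, 25.39785385131836), (14.632123947143555, 14.623635292053223), 44.38456344604492)
bar 1760 [ 0.47479558 -0.07279399  0.0968008 ] ((473.8886413574219, -61.04217529296875), (27.565120697021484, 184.2933349609375), 0.15283258259296417)
red 425 [ 0.46814275 -0.00430477  0.08309478] ((470.7403869628906, -4.366155624389648), (40.6715087890625, 33.65348434448242), 0.661078691482544)
pk2 [0.0318 0.0519]
pk3 [0.0317 0.0517]
```

View pics/crop1.png

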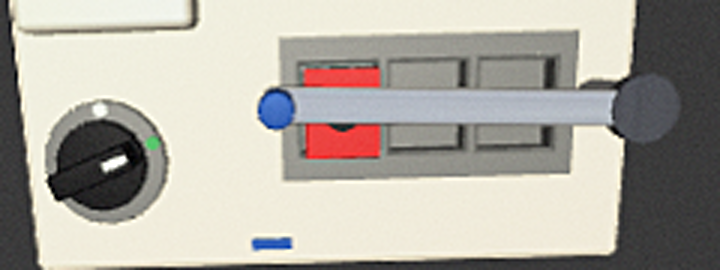

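Emit:
send_rows --pt "0.09 -0.386 0.688 0 0 -1.0" --pt "0.09 -0.386 0.688 0 0 -1.0" --pt "0.09 -0.386 0.688 0 0 -1.0" --pt "0.09 -0.386 0.688 0 0 -1.0" --pt "0.09 -0.386 0.688 0 0 -1.0" --pt "0.09 -0.386 0.688 0 0 -1.0" --pt "0.09 -0.386 0.688 0 0 -1.0" --pt "0.09 -0.386 0.688 0 0 -1.0" --pt "0.09 -0.386 0.688 0 0 -1.0" --pt "0.09 -0.386 0.688 0 0 -1.0" --pt "0.09 -0.386 0.688 0 0 -1.0" --pt "0.09 -0.386 0.688 0 0 -1.0" --grip 0.4

```text
time_s: 3.3
position: [0.4432, 0.1165, 0.1505]
tcp_rot: [[0.002, 1.0, 0.0], [1.0, -0.002, -0.0], [-0.0, 0.0, -1.0]]
force: [-0.1, 0.7, 0.1]
opening: 0.403
grasp_force: 0.0
```

Emit:
send_rows --pt "0 0 0 0 0 -0.25" --pt "0 0 0 0 0 -0.25" --pt "0 0 0 0 0 -0.25" --pt "0 0 0 0 0 -0.25" --pt "0 0 0 0 0 -0.25"

```text
time_s: 3.8
position: [0.443, 0.1171, 0.1505]
tcp_rot: [[-0.379, 0.925, 0.0], [0.925, 0.379, -0.0], [-0.0, 0.0, -1.0]]
force: [-0.2, -0.4, -0.6]
opening: 0.4
grasp_force: 0.0
```

Run:
```python
from h import *
s=readout.read_state(); print(s['joint_positions'].round(1),(rel([.443,.116,.063])).round(4))
c,p,d=grab('wrist'); P=cloud(c,d); hsv=cv2.cvtColor(p,cv2.COLOR_RGB2HSV);H=P[:,:,2]
m=(H>.072)&(H<.083)&(hsv[:,:,2]<110)&(abs(P[:,:,0]-.443)<.05)&(abs(P[:,:,1]-.116)<.04); q=P[m]; print(len(q),q.mean(0),cv2.minAreaRect((q[:,:2]*1000).astype(np.float32)))
cv2.imwrite('pics/w2.png',p[:,:,::-1])
```

```text
[  0.8  24.3 109.7  -0.   46.  -21.5] [-0.004  -0.0017  0.3501]
612 [0.44130074 0.11927172 0.07738788] ((442.2911071777344, 116.61530303955078), (12.496077537536621, 41.55649185180664), 22.419414520263672)
```

View pics/w2.png

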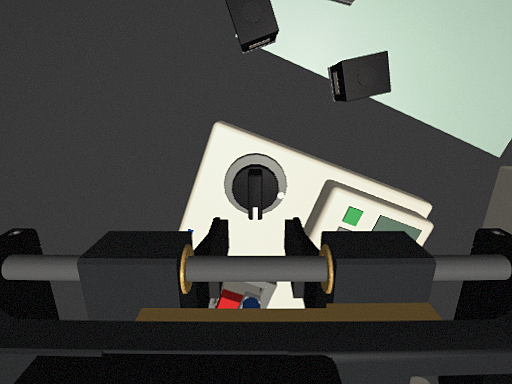

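The bar stands at (255,195), centred between the fingertips at (215,240) and (295,240). I'll go down, close and turn it.

Emit:
send_rows --pt "0 0 0.2 0 0 0" --pt "0 0 0.35 0 0 0" --pt "0 0 0.35 0 0 0" --pt "0 0 0.35 0 0 0"

```text
time_s: 4.25
position: [0.4425, 0.1175, 0.0629]
tcp_rot: [[-0.381, 0.924, -0.002], [0.924, 0.381, -0.0], [0.001, -0.002, -1.0]]
force: [0.2, 0.6, 0.1]
opening: 0.403
grasp_force: 0.0
```

Emit:
send_rows --pt "0 0 0 0 0 0" --pt "0 0 0 0 0 0" --pt "0 0 0 0 0 0" --pt "0 0 0 0 0 0" --pt "0 0 0 0 0 0" --grip 0

```text
time_s: 4.75
position: [0.442, 0.1172, 0.0642]
tcp_rot: [[-0.383, 0.924, -0.001], [0.924, 0.383, -0.001], [-0.0, -0.001, -1.0]]
force: [-1.9, -1.8, 9.4]
opening: 0.148
grasp_force: 30.0
```

Emit:
send_rows --pt "0 0 0 0 0 -0.08" --pt "0 0 0 0 0 -0.16" --pt "0 0 0 0 0 -0.24" --pt "0 0 0 0 0 -0.32" --pt "0 0 0 0 0 -0.4" --pt "0 0 0 0 0 -0.48" --pt "0 0 0 0 0 -0.56" --pt "0 0 0 0 0 -0.64" --pt "0 0 0 0 0 -0.72" --pt "0 0 0 0 0 -0.74" --pt "0 0 0 0 0 -0.74"

```text
time_s: 5.85
position: [0.4407, 0.1155, 0.0642]
tcp_rot: [[-1.0, 0.012, -0.004], [0.012, 1.0, -0.003], [0.004, -0.003, -1.0]]
force: [-3.9, -10.8, 11.0]
opening: 0.149
grasp_force: 30.0
```

Emit:
send_rows --pt "0 0 0 0 0 0" --pt "0 0 0 0 0 0" --pt "0 0 0 0 0 0" --pt "0 0 -0.2 0 0 0" --pt "0 0 -0.4 0 0 0" --pt "0 0 -0.5 0 0 0" --pt "0 0 -0.5 0 0 0" --grip 0.4

```text
time_s: 6.55
position: [0.4458, 0.1181, 0.1916]
tcp_rot: [[-1.0, 0.015, 0.01], [0.015, 1.0, 0.0], [-0.01, 0.001, -1.0]]
force: [0.5, 0.2, -1.3]
opening: 0.397
grasp_force: 0.0
```

Run:
```python
from h import *
s=readout.read_state(); print(s['joint_positions'].round(1))
c,p,d=grab('wrist'); P=cloud(c,d); hsv=cv2.cvtColor(p,cv2.COLOR_RGB2HSV);H=P[:,:,2]
m=(H>.072)&(H<.083)&(hsv[:,:,2]<110)&(abs(P[:,:,0]-.443)<.05)&(abs(P[:,:,1]-.116)<.04); q=P[m]; print(len(q),q.mean(0),cv2.minAreaRect((q[:,:2]*1000).astype(np.float32)))
for m,ce,a in blobs(p,*BLUE): print(ce,P[m].mean(0))
cv2.imwrite('pics/w3.png',p[:,:,::-1])
```

```text
[  0.9  20.2 107.3   0.   52.  -88.2]
454 [0.43898367 0.11646252 0.07752214] ((441.62884521484375, 116.4967041015625), (41.06282043457031, 12.895519256591797), 1.479120135307312)
[175.5959596  130.09090909] [0.39750004 0.02989787 0.03111175]
[156.82662539 221.74303406] [0.46963538 0.02922397 0.11779642]
[231.34883721 253.        ] [0.51936582 0.09234134 0.08958745]
```

The knob bar has turned 69° (from -67.5° to 1.5°), so it's at standby. The lever is next.

Emit:
send_rows --pt "-0.12 -0.37 0 0 0 1" --pt "-0.12 -0.37 0 0 0 1" --pt "-0.12 -0.37 0 0 0 1" --pt "-0.12 -0.37 0 0 0 1" --pt "-0.12 -0.37 0 0 0 1" --pt "-0.12 -0.37 0 0 0 1" --pt "-0.12 -0.37 0 0 0 1" --pt "-0.12 -0.37 0 0 0 1" --pt "-0.12 -0.37 0 0 0 1" --pt "-0.12 -0.37 0 0 0 1" --pt "-0.12 -0.37 0 0 0 1" --pt "-0.12 -0.37 0 0 0 1" --grip 0.5

```text
time_s: 7.8
position: [0.4702, 0.0249, 0.1865]
tcp_rot: [[0.016, 1.0, -0.003], [1.0, -0.016, 0.001], [0.001, -0.003, -1.0]]
force: [-0.2, 0.2, -0.6]
opening: 0.499
grasp_force: 0.0
```

Run:
```python
from h import *
print(rel([.475,.0255,.103]).round(3))
```

```text
[0.002 0.02  0.334]
```

Emit:
send_rows --pt "0 0.02 0.1 0 0 0" --pt "0 0.02 0.25 0 0 0" --pt "0 0.02 0.33 0 0 0" --pt "0 0.02 0.33 0 0 0" --pt "0 0.02 0.33 0 0 0"

```text
time_s: 8.3
position: [0.4758, 0.0246, 0.105]
tcp_rot: [[0.015, 1.0, -0.002], [1.0, -0.015, 0.0], [0.0, -0.002, -1.0]]
force: [0.7, 1.1, -0.6]
opening: 0.501
grasp_force: 0.0
```

Emit:
send_rows --pt "0 0 0 0 0 0" --pt "0 0 0 0 0 0" --pt "0 0 0 0 0 0" --pt "0 0 0 0 0 0" --pt "0 0 0 0 0 0" --grip 0

```text
time_s: 8.8
position: [0.4765, 0.0245, 0.1061]
tcp_rot: [[0.016, 1.0, 0.001], [1.0, -0.016, -0.0], [-0.0, 0.001, -1.0]]
force: [-0.9, 0.0, 2.9]
opening: 0.175
grasp_force: 30.0
```

Emit:
send_rows --pt "-0.0056 0.0856 0 0 0 0.083" --pt "-0.0224 0.17 0 0 0 0.167" --pt "-0.05 0.251 0 0 0 0.25" --pt "-0.088 0.328 0 0 0 0.333" --pt "-0.136 0.4 0 0 0 0.417" --pt "-0.192 0.464 0 0 0 0.5" --pt "-0.257 0.52 0 0 0 0.583" --pt "-0.328 0.568 0 0 0 0.667" --pt "-0.405 0.606 0 0 0 0.75" --pt "-0.486 0.634 0 0 0 0.833" --pt "-0.57 0.65 0 0 0 0.917" --pt "-0.656 0.656 0 0 0 1.0"

```text
time_s: 10.0
position: [0.6377, -0.1426, 0.1061]
tcp_rot: [[1.0, -0.021, -0.0], [-0.021, -1.0, 0.0], [-0.0, -0.0, -1.0]]
force: [-3.2, 0.9, 4.2]
opening: 0.174
grasp_force: 30.0
```

Emit:
send_rows --pt "0 0 0 0 0 0" --pt "0 0 0 0 0 0" --pt "0 0 0 0 0 0" --grip 0.5

```text
time_s: 10.3
position: [0.6373, -0.141, 0.1053]
tcp_rot: [[1.0, -0.014, -0.001], [-0.014, -1.0, 0.001], [-0.001, -0.001, -1.0]]
force: [-0.5, -0.8, 1.0]
opening: 0.365
grasp_force: 0.0
```

Emit:
send_rows --pt "0 0 -0.2 0 0 0" --pt "0 0 -0.4 0 0 0" --pt "0 0 -0.5 0 0 0" --pt "0 0 -0.5 0 0 0"

```text
time_s: 10.7
position: [0.6406, -0.1417, 0.2358]
tcp_rot: [[1.0, -0.013, 0.01], [-0.013, -1.0, -0.004], [0.01, 0.003, -1.0]]
force: [-0.5, -1.1, -0.4]
opening: 0.497
grasp_force: 0.0
```

Run:
```python
from h import *
s=readout.read_state(); print(s['joint_positions'].round(1),s['tcp_rot'].round(3).tolist())
c,p,d=grab('side'); P=cloud(c,d)
for m,ce,a in blobs(p,*BLUE): print(ce,a,np.median(P[m],0).round(3))
c,p,d=grab('top'); P=cloud(c,d)
for m,ce,a in blobs(p,*TEAL): print(ce,a,np.median(P[m],0).round(3))
X=rel([.470,-.004,.20]); print(X)
```

```text
[-22.2  31.7  77.    0.   70.8  68.5] [[1.0, -0.013, 0.01], [-0.013, -1.0, -0.004], [0.01, 0.003, -1.0]]
[496.51143068  42.01438053] 2712 [ 0.029 -1.527  0.193]
[369.31468531 124.47552448] 143 [ 0.418 -0.627  0.016]
[254.30952381 145.28571429] 42 [ 0.636 -0.14   0.118]
[204.61538462 146.17307692] 52 [ 0.783 -0.097  0.098]
[139.02479339 196.58677686] 121 [0.544 0.391 0.049]
[-0.67717842 -0.53790991  0.12262763]
```

Emit:
send_rows --pt "-0.68 -0.54 0.12 0 0 -1.0" --pt "-0.68 -0.54 0.12 0 0 -1.0" --pt "-0.68 -0.54 0.12 0 0 -1.0" --pt "-0.68 -0.54 0.12 0 0 -1.0" --pt "-0.68 -0.54 0.12 0 0 -1.0" --pt "-0.68 -0.54 0.12 0 0 -1.0" --pt "-0.68 -0.54 0.12 0 0 -1.0" --pt "-0.68 -0.54 0.12 0 0 -1.0" --pt "-0.68 -0.54 0.12 0 0 -1.0" --pt "-0.68 -0.54 0.12 0 0 -1.0" --pt "-0.68 -0.54 0.12 0 0 -1.0" --pt "-0.68 -0.54 0.12 0 0 -1.0" --grip 0.75

```text
time_s: 12.0
position: [0.4681, -0.0036, 0.1987]
tcp_rot: [[0.015, 1.0, -0.005], [1.0, -0.015, 0.001], [0.001, -0.005, -1.0]]
force: [-0.0, -0.2, 0.3]
opening: 0.75
grasp_force: 0.0
```

```bash
cat >> h.py <<'E'
def wy():
    R=readout.read_state()['tcp_rot']; return np.degrees(np.arctan2(R[1][0],R[0][0]))
def go(X,yaw):
    "units: shift and z turn from the current pose"
    r=rel(X); dy=(wy()-yaw+180)%360-180; return r.round(3),round(dy/90,3)
E
python3 - <<'E'
from h import *
c,p,d=grab('wrist'); P=cloud(c,d); H=P[:,:,2]; hsv=cv2.cvtColor(p,cv2.COLOR_RGB2HSV)
q=P[(H>.076)&(H<.088)&((hsv[:,:,0]<7)|(hsv[:,:,0]>174))&(hsv[:,:,1]>120)]; print('red',len(q),cv2.minAreaRect((q[:,:2]*1000).astype(np.float32)),np.median(q[:,2]))
for n in ['wrist','top','side']:
    if n!='wrist': c,p,d=grab(n); P=cloud(c,d)
    cv2.imwrite(f'pics/{n}4.png',p[:,:,::-1])
    for m,ce,a in blobs(p,*TEAL): print(n,ce,a,np.median(P[m],0).round(3))
print(go([.471,-.0043,.060],91.4))
E
```

```text
red 1176 ((470.715087890625, -4.111810684204102), (40.243873596191406, 35.06224822998047), 1.4593714475631714) 0.08291069637276291
top [139.02479339 196.58677686] 121 [0.545 0.391 0.049]
top [159.11764706 228.05882353] 119 [0.442 0.32  0.049]
side [226.26298701 309.06168831] 308 [0.438 0.326 0.05 ]
side [161.46557377 313.81967213] 305 [0.541 0.397 0.05 ]
(array([-0.002,  0.01 ,  0.558]), np.float64(-0.026))
```

View pics/wrist4.png

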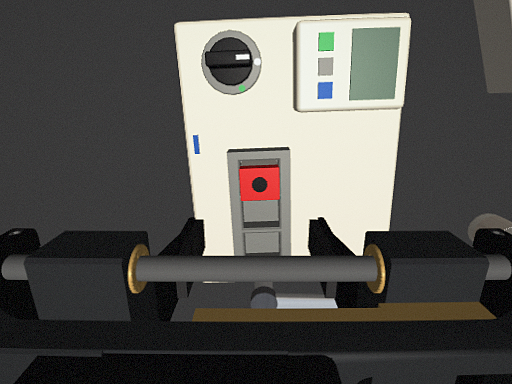

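The red cap is at (260,182). Both other pockets are empty, and the knob pointer is on the white dot (257,62). I'll grip the spent cartridge now.

Emit:
send_rows --pt "0 0.01 0.2 0 0 -0.026" --pt "0 0.01 0.35 0 0 -0.026" --pt "0 0.01 0.48 0 0 -0.026" --pt "0 0.01 0.565 0 0 -0.026" --pt "0 0.01 0.565 0 0 -0.026" --pt "0 0.01 0.565 0 0 -0.026"

```text
time_s: 12.75
position: [0.4722, -0.0044, 0.0591]
tcp_rot: [[-0.024, 1.0, -0.001], [1.0, 0.024, 0.0], [0.0, -0.001, -1.0]]
force: [0.4, -0.3, 0.4]
opening: 0.747
grasp_force: 0.0
```

Emit:
send_rows --pt "0 0 0 0 0 0" --pt "0 0 0 0 0 0" --pt "0 0 0 0 0 0" --pt "0 0 0 0 0 0" --pt "0 0 0 0 0 0" --grip 0

```text
time_s: 13.25
position: [0.4721, -0.0044, 0.06]
tcp_rot: [[-0.025, 1.0, -0.0], [1.0, 0.025, -0.0], [-0.0, -0.0, -1.0]]
force: [-1.5, -0.5, 4.9]
opening: 0.459
grasp_force: 30.0
```

Emit:
send_rows --pt "0 0 -0.05 0 0 0" --pt "0 0 -0.15 0 0 0" --pt "0 0 -0.3 0 0 0" --pt "0 0 -0.45 0 0 0" --pt "0 0 -0.6 0 0 0" --pt "0 0 -0.75 0 0 0" --pt "0 0 -0.75 0 0 0"

```text
time_s: 13.95
position: [0.4757, -0.0051, 0.2516]
tcp_rot: [[-0.025, 1.0, 0.012], [1.0, 0.025, -0.003], [-0.003, 0.012, -1.0]]
force: [0.8, 0.0, -0.4]
opening: 0.456
grasp_force: 30.0
```

Emit:
send_rows --pt "-0.15 0.01 0 0 0 0" --pt "-0.3 0.02 0 0 0 0" --pt "-0.45 0.04 0 0 0 0" --pt "-0.6 0.05 0 0 0 0" --pt "-0.71 0.06 0 0 0 0" --pt "-0.71 0.06 0 0 0 0"

```text
time_s: 14.55
position: [0.4921, -0.1851, 0.2456]
tcp_rot: [[-0.021, 1.0, 0.0], [1.0, 0.021, -0.001], [-0.001, 0.0, -1.0]]
force: [0.4, 0.0, -1.1]
opening: 0.458
grasp_force: 30.0
```

Emit:
send_rows --pt "-0.15 0.01 0 0 0 0" --pt "-0.3 0.02 0 0 0 0" --pt "-0.45 0.04 0 0 0 0" --pt "-0.6 0.05 0 0 0 0" --pt "-0.71 0.06 0 0 0 0" --pt "-0.71 0.06 0 0 0 0"

```text
time_s: 15.15
position: [0.5111, -0.3615, 0.2453]
tcp_rot: [[-0.022, 1.0, -0.0], [1.0, 0.022, -0.001], [-0.001, -0.0, -1.0]]
force: [-0.1, -0.1, -1.5]
opening: 0.462
grasp_force: 30.0
```

Run:
```python
from h import *
s=readout.read_state(); print(s['position'],s['joint_positions'].round(1),s['opening'])
c,p,d=grab('side'); P=cloud(c,d); cv2.imwrite('pics/side5.png',p[:,:,::-1])
for m,ce,a in blobs(p,*RED): print(ce,a,P[m].mean(0).round(3))
# tray rim from side+top0
for f,n in [('top0','top'),('side0','side')]:
    z=np.load(f+'.npz'); cc=cam(n); Q=cloud(cc,z['d']); m,_,_=max(blobs(z['p'],*YEL),key=lambda b:b[2]); q=Q[m]; q=q[(abs(q[:,2]-.04)<.004)&(abs(q[:,1]+.36)<.15)]; print(n,len(q),cv2.minAreaRect((q[:,:2]*1000).astype(np.float32)))
```

```text
[ 0.51113245 -0.36148068  0.24530763] [-45.5  29.   80.5  -0.   70.5 -46.7] 0.46168629722793403
[326.7745098   79.01960784] 102 [ 0.508 -0.344  0.271]
top 210 ((500.5854187011719, -352.4158935546875), (180.14674377441406, 151.5334014892578), 11.81735897064209)
side 271 ((498.3228454589844, -352.4668273925781), (181.9384765625, 158.5559844970703), 12.601213455200195)
```

Emit:
send_rows --pt "0.02 -0.03 0.2 0 0 0" --pt "0.03 -0.04 0.4 0 0 0" --pt "0.03 -0.04 0.6 0 0 0" --pt "0.03 -0.04 0.75 0 0 0" --pt "0.03 -0.04 0.82 0 0 0" --pt "0.03 -0.04 0.84 0 0 0" --pt "0.03 -0.04 0.84 0 0 0"

```text
time_s: 15.9
position: [0.5007, -0.3495, 0.0362]
tcp_rot: [[-0.026, 1.0, -0.002], [1.0, 0.026, 0.002], [0.002, -0.002, -1.0]]
force: [0.7, -0.3, -1.5]
opening: 0.457
grasp_force: 30.0
```

Emit:
send_rows --pt "0 0 0 0 0 0" --pt "0 0 0 0 0 0" --pt "0 0 0 0 0 0" --pt "0 0 -0.1 0 0 0" --pt "0 0 -0.3 0 0 0" --pt "0 0 -0.5 0 0 0" --pt "0 0 -0.7 0 0 0" --pt "0 0 -0.84 0 0 0" --pt "0 0 -0.84 0 0 0" --grip 0.65

```text
time_s: 16.8
position: [0.5038, -0.3541, 0.2545]
tcp_rot: [[-0.025, 1.0, 0.011], [1.0, 0.025, -0.011], [-0.011, 0.01, -1.0]]
force: [0.9, -0.9, 0.2]
opening: 0.646
grasp_force: 0.0
```

Emit:
send_rows --pt "1 -0.12 0 0 0 0" --pt "1 -0.12 0 0 0 0" --pt "1 -0.12 0 0 0 0" --pt "1 -0.12 0 0 0 0" --pt "1 -0.12 0 0 0 0" --pt "1 -0.12 0 0 0 0" --pt "1 -0.12 0 0 0 0"

```text
time_s: 17.5
position: [0.4643, -0.101, 0.2468]
tcp_rot: [[-0.028, 1.0, -0.0], [1.0, 0.028, -0.0], [-0.0, -0.0, -1.0]]
force: [0.7, -0.2, 0.5]
opening: 0.654
grasp_force: 0.0
```

Emit:
send_rows --pt "1 -0.12 0 0 0 0" --pt "1 -0.12 0 0 0 0" --pt "1 -0.12 0 0 0 0" --pt "1 -0.12 0 0 0 0" --pt "1 -0.12 0 0 0 0" --pt "1 -0.12 0 0 0 0" --pt "1 -0.12 0 0 0 0"

```text
time_s: 18.2
position: [0.4295, 0.147, 0.2467]
tcp_rot: [[-0.027, 1.0, 0.001], [1.0, 0.027, -0.001], [-0.001, 0.001, -1.0]]
force: [0.2, 0.1, -0.3]
opening: 0.651
grasp_force: 0.0
```

Run:
```python
from h import *
s=readout.read_state(); print(s['position'],s['joint_positions'].round(1),s['opening'])
c,p,d=grab('wrist'); P=cloud(c,d); cv2.imwrite('pics/w6.png',p[:,:,::-1])
for m,ce,a in blobs(p,*TEAL,amin=40):
    ct=max(cv2.findContours(m.astype(np.uint8),0,1)[0],key=cv2.contourArea); print(ce,a,np.median(P[m],0).round(4)); print(cv2.minAreaRect((onplane(c,cv2.convexHull(ct).reshape(-1,2),.05)[:,:2]*1000).astype(np.float32)))
c,p,d=grab('side'); P=cloud(c,d)
for m,ce,a in blobs(p,*RED): print('red',ce,a,P[m].mean(0).round(3))
for m,ce,a in blobs(p,*TEAL): print(ce,a,P[m].mean(0).round(3))
```

```text
[0.42947135 0.14700273 0.24670802] [ 4.80e+00  1.51e+01  1.04e+02 -1.00e-01  6.09e+01  3.30e+00] 0.6508708043854086
[269.61964472  15.26854754] 957 [0.4389 0.3195 0.0501]
((440.6363830566406, 321.3833312988281), (40.41934585571289, 33.48429870605469), 8.385184288024902)
[226.2247557 309.0781759] 307 [0.438 0.325 0.052]
[161.5        313.84539474] 304 [0.54  0.397 0.054]
```

View pics/w6.png

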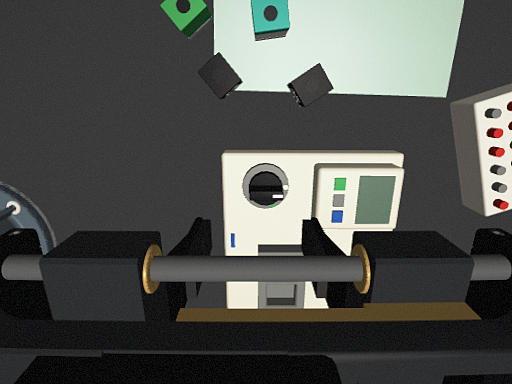

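Teal at (270,15) is the fresh cartridge, clear of the green one at (185,10) and the black ones at (220,75) and (311,85).

Run:
```python
from h import *
print(go([.4406,.3214,.028],98.4))
c,p,d=grab('top'); P=cloud(c,d); cv2.imwrite('pics/t6.png',cv2.resize(p[150:260,300:420],None,fx=4,fy=4)[:,:,::-1])
q=P[170:245,335:395].reshape(-1,3); q=q[(q[:,2]>.045)]; print(len(q),q.mean(0) if len(q) else 0)
```

```text
(array([0.703, 0.059, 0.874]), np.float64(-0.079))
165 [ 0.48756173 -0.3177421   0.16576897]
```

View pics/t6.png

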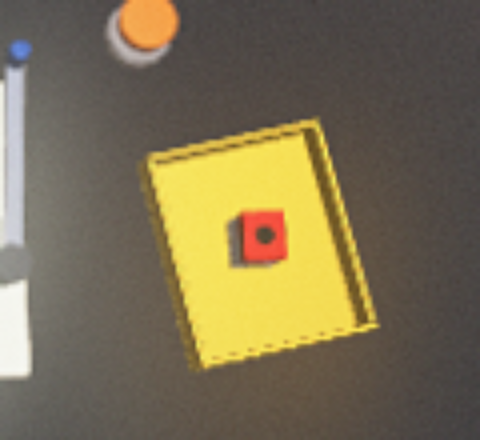

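The spent cartridge stands in the tray at (265,238) in the crop. I'll pick up the first fresh one.

Emit:
send_rows --pt "0.7 0.059 0.3 0 0 -0.079" --pt "0.7 0.059 0.3 0 0 -0.079" --pt "0.7 0.059 0.3 0 0 -0.079" --pt "0.7 0.059 0.3 0 0 -0.079" --pt "0.7 0.059 0.3 0 0 -0.079" --pt "0.7 0.059 0.3 0 0 -0.079"

```text
time_s: 18.95
position: [0.4397, 0.3211, 0.171]
tcp_rot: [[-0.147, 0.989, -0.001], [0.989, 0.147, -0.001], [-0.001, -0.001, -1.0]]
force: [-0.5, -0.9, 0.1]
opening: 0.649
grasp_force: 0.0
```

Run:
```python
from h import *
print(go([.4406,.3214,.028],98.4))
c,p,d=grab('side'); P=cloud(c,d)
for m,ce,a in blobs(p,*TEAL): print(ce,a,P[m].mean(0).round(3))
c,p,d=grab('wrist'); P=cloud(c,d)
for m,ce,a in blobs(p,*TEAL,amin=40):
    ct=max(cv2.findContours(m.astype(np.uint8),0,1)[0],key=cv2.contourArea); print(ce,a,np.median(P[m],0).round(4)); print(cv2.minAreaRect((onplane(c,cv2.convexHull(ct).reshape(-1,2),.05)[:,:2]*1000).astype(np.float32)))
```

```text
(array([0.001, 0.005, 0.572]), np.float64(0.001))
[226.22330097 309.06472492] 309 [0.439 0.323 0.05 ]
[161.48026316 313.86184211] 304 [0.542 0.395 0.049]
[372.46996753 124.58198052] 1232 [0.5437 0.3954 0.05  ]
((544.3319091796875, 394.7398986816406), (40.198123931884766, 33.848140716552734), 3.9436638355255127)
[257.17893756 179.2945014 ] 1073 [0.4401 0.324  0.05  ]
((440.39471435546875, 322.9150390625), (39.680442810058594, 33.23550033569336), 8.430939674377441)
```

Emit:
send_rows --pt "0.003 0.005 0.2 0 0 0" --pt "0.003 0.005 0.4 0 0 0" --pt "0.003 0.005 0.52 0 0 0" --pt "0.003 0.005 0.572 0 0 0" --pt "0.003 0.005 0.572 0 0 0" --pt "0.003 0.005 0.572 0 0 0"

```text
time_s: 19.65
position: [0.4416, 0.3231, 0.0302]
tcp_rot: [[-0.147, 0.989, 0.002], [0.989, 0.147, 0.001], [0.001, 0.003, -1.0]]
force: [0.3, -0.0, -0.1]
opening: 0.647
grasp_force: 0.0
```

Emit:
send_rows --pt "0 0 0 0 0 0" --pt "0 0 0 0 0 0" --pt "0 0 0 0 0 0" --pt "0 0 0 0 0 0" --pt "0 0 0 0 0 0" --grip 0

```text
time_s: 20.15
position: [0.4408, 0.3237, 0.03]
tcp_rot: [[-0.149, 0.989, 0.002], [0.989, 0.149, 0.001], [0.001, 0.002, -1.0]]
force: [-0.2, 0.4, 6.9]
opening: 0.455
grasp_force: 30.0
```

Emit:
send_rows --pt "0 0 -0.05 0 0 0" --pt "0 0 -0.15 0 0 0" --pt "0 0 -0.3 0 0 0" --pt "0 0 -0.45 0 0 0" --pt "0 0 -0.6 0 0 0" --pt "0 0 -0.6 0 0 0" --pt "0 0 -0.6 0 0 0"

```text
time_s: 20.85
position: [0.4401, 0.3234, 0.18]
tcp_rot: [[-0.149, 0.989, 0.002], [0.989, 0.149, 0.001], [0.001, 0.002, -1.0]]
force: [0.1, -0.1, -3.0]
opening: 0.46
grasp_force: 30.0
```

Emit:
send_rows --pt "-0.15 0 0 0 0 0" --pt "-0.3 0 0 0 0 0.02" --pt "-0.45 0 0 0 0 0.04" --pt "-0.6 0 0 0 0 0.06" --pt "-0.75 0 0 0 0 0.078" --pt "-0.75 0 0 0 0 0.078"

```text
time_s: 21.45
position: [0.4674, 0.1341, 0.1772]
tcp_rot: [[-0.021, 1.0, -0.004], [1.0, 0.021, -0.002], [-0.001, -0.004, -1.0]]
force: [-0.3, 0.8, -1.7]
opening: 0.459
grasp_force: 30.0
```

Run:
```python
from h import *
print(go([.4718,-.0481,.12],91.4))
```

```text
(array([-0.729,  0.003,  0.23 ]), np.float64(-0.002))
```

Emit:
send_rows --pt "-0.15 0 0.05 0 0 0" --pt "-0.3 0 0.1 0 0 0" --pt "-0.45 0 0.15 0 0 0" --pt "-0.6 0.002 0.2 0 0 0" --pt "-0.726 0.003 0.23 0 0 0" --pt "-0.726 0.003 0.23 0 0 0" --pt "-0.726 0.003 0.23 0 0 0" --pt "-0.726 0.003 0.23 0 0 0"

```text
time_s: 22.25
position: [0.4726, -0.0422, 0.1208]
tcp_rot: [[-0.027, 1.0, -0.002], [1.0, 0.027, 0.001], [0.001, -0.002, -1.0]]
force: [0.1, 1.5, -1.2]
opening: 0.463
grasp_force: 30.0
```

Run:
```python
from h import *
print(go([.4718,-.0475,.063],91.4))
c,p,d=grab('wrist'); P=cloud(c,d); cv2.imwrite('pics/w7.png',p[:,:,::-1])
c,p,d=grab('side'); P=cloud(c,d); cv2.imwrite('pics/s7.png',cv2.resize(p[110:270,190:380],None,fx=4,fy=3.7)[:590,:,::-1])
for m,ce,a in blobs(p,*TEAL): print(ce,a,P[m].mean(0).round(4),P[m].min(0).round(4),P[m].max(0).round(4))
```

```text
(array([-0.022, -0.003,  0.231]), np.float64(0.002))
[291.26724138 171.39655172] 116 [ 0.4731 -0.0374  0.1441] [ 0.1725 -0.254  -0.0023] [0.5808 0.6698 0.6737]
[161.50662252 313.79470199] 302 [0.5423 0.395  0.0496] [0.5235 0.3756 0.0407] [0.5649 0.4109 0.0537]
```

View pics/s7.png

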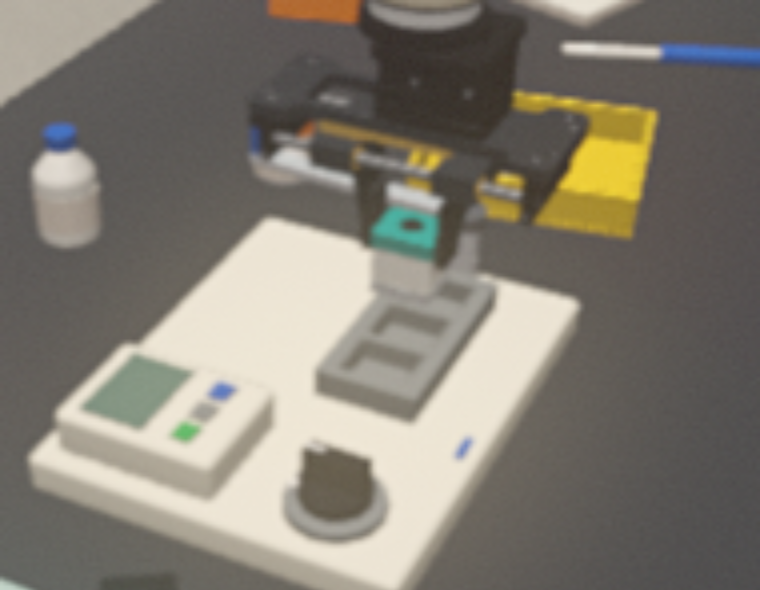

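The cartridge is held upright at (410,250) in the crop, over the empty middle pocket. I'll lower it in.

Emit:
send_rows --pt "-0.022 -0.003 0 0 0 0.002" --pt "-0.022 -0.003 0 0 0 0.002" --pt "-0.022 -0.003 0.06 0 0 0.002" --pt "-0.022 -0.003 0.1 0 0 0.002" --pt "-0.022 -0.003 0.13 0 0 0.002" --pt "-0.022 -0.003 0.15 0 0 0.002" --pt "-0.022 -0.003 0.17 0 0 0.002" --pt "-0.022 -0.003 0.19 0 0 0.002" --pt "-0.022 -0.003 0.21 0 0 0.002" --pt "-0.022 -0.003 0.225 0 0 0.002" --pt "-0.022 -0.003 0.225 0 0 0.002"

```text
time_s: 23.45
position: [0.4725, -0.0488, 0.0645]
tcp_rot: [[-0.023, 1.0, -0.001], [1.0, 0.023, 0.001], [0.001, -0.001, -1.0]]
force: [-0.6, 2.8, -2.9]
opening: 0.458
grasp_force: 30.0
```

Run:
```python
from h import *
s=readout.read_state(); print(s['position'],s['force'],s['moment'],go([.4718,-.0475,.063],91.4))
```

```text
[ 0.47246499 -0.04880085  0.06447918] [-0.63311116  2.80445742 -2.93785064] [ 0.55626086 -0.10133061 -0.04492755] (array([ 0.005, -0.003,  0.006]), np.float64(-0.001))
```

Emit:
send_rows --pt "0.004 0 0.005 0 0 0" --pt "0.004 0 0.005 0 0 0"

```text
time_s: 23.65
position: [0.4732, -0.0485, 0.0638]
tcp_rot: [[-0.024, 1.0, 0.001], [1.0, 0.024, -0.001], [-0.001, 0.001, -1.0]]
force: [-0.8, -0.1, -0.6]
opening: 0.457
grasp_force: 30.0
```

Emit:
send_rows --pt "0 0 0 0 0 0" --pt "0 0 0 0 0 0" --pt "0 0 0 0 0 0" --pt "0 0 -0.2 0 0 0" --pt "0 0 -0.4 0 0 0" --pt "0 0 -0.55 0 0 0" --pt "0 0 -0.55 0 0 0" --pt "0 0 -0.55 0 0 0" --grip 0.65

```text
time_s: 24.45
position: [0.4731, -0.0482, 0.2022]
tcp_rot: [[-0.023, 1.0, 0.002], [1.0, 0.023, -0.001], [-0.001, 0.002, -1.0]]
force: [0.1, -0.0, -0.3]
opening: 0.648
grasp_force: 0.0
```

```bash
cat > teal.py <<'E'
from h import *
for n in ['wrist','side','top']:
    c,p,d=grab(n); P=cloud(c,d); cv2.imwrite(f'pics/last_{n}.png',p[:,:,::-1])
    for m,ce,a in blobs(p,*TEAL,amin=40):
        q=P[m]; zt=np.median(q[:,2]); ct=max(cv2.findContours(m.astype(np.uint8),0,1)[0],key=cv2.contourArea); r=cv2.minAreaRect((onplane(c,cv2.convexHull(ct).reshape(-1,2),zt)[:,:2]*1000).astype(np.float32))
        print(n,ce.round(),a,'z',zt.round(4),np.array(r[0]).round(1),np.array(r[1]).round(1),round(r[2],1))
E
python3 teal.py; python3 -c "
from h import *
print(go([.5443,.3947,.18],93.9))"
```

```text
wrist [256. 183.] 1133 z 0.083 [472.8 -48.2] [40.3 36.3] 1.3
side [293. 189.] 95 z 0.0829 [471.6 -51. ] [37.4 34.1] 2.6
side [161. 314.] 304 z 0.05 [542.3 394.8] [43.  37.2] 4.2
top [139. 197.] 121 z 0.0491 [546.2 391.1] [38.7 33.3] 3.0
(array([1.763, 0.332, 0.081]), np.float64(-0.029))
```

A is seated with its cap at 83 mm. I'll go for B.

Emit:
send_rows --pt "0.88 0.166 0 0 0 0" --pt "0.88 0.166 0 0 0 0" --pt "0.88 0.166 0 0 0 0" --pt "0.88 0.166 0 0 0 0" --pt "0.88 0.166 0 0 0 0" --pt "0.88 0.166 0 0 0 0"

```text
time_s: 25.2
position: [0.5085, 0.1757, 0.1994]
tcp_rot: [[-0.028, 1.0, -0.003], [1.0, 0.028, 0.0], [0.0, -0.003, -1.0]]
force: [-0.4, 0.1, -0.0]
opening: 0.65
grasp_force: 0.0
```

Emit:
send_rows --pt "0.88 0.166 0.08 0 0 -0.029" --pt "0.88 0.166 0.08 0 0 -0.029" --pt "0.88 0.166 0.08 0 0 -0.029" --pt "0.88 0.166 0.08 0 0 -0.029" --pt "0.88 0.166 0.08 0 0 -0.029" --pt "0.88 0.166 0.08 0 0 -0.029" --pt "0.88 0.166 0.08 0 0 -0.029"

```text
time_s: 25.9
position: [0.5448, 0.3922, 0.1793]
tcp_rot: [[-0.069, 0.998, -0.003], [0.998, 0.069, -0.003], [-0.002, -0.004, -1.0]]
force: [0.3, -1.2, -0.4]
opening: 0.649
grasp_force: 0.0
```

```bash
python3 teal.py; python3 -c "
from h import *
print(go([.5443,.3947,.03],93.9))"
```

```text
wrist [257. 176.] 1086 z 0.0499 [544.6 396.3] [39.5 36.1] 4.0
side [293. 189.] 94 z 0.0829 [471.6 -50.9] [37.1 34.2] 1.8
side [162. 314.] 303 z 0.05 [542.5 394.4] [42.7 36.6] 3.7
top [139. 197.] 121 z 0.0497 [546.1 391. ] [38.7 33.3] 3.0
top [273. 216.] 80 z 0.0831 [474.1 -48.5] [28.5 34.9] 89.7
(array([ 0.014, -0.003,  0.603]), np.float64(-0.001))
```

Emit:
send_rows --pt "0.011 -0.003 0.2 0 0 0" --pt "0.011 -0.003 0.4 0 0 0" --pt "0.011 -0.003 0.55 0 0 0" --pt "0.011 -0.003 0.603 0 0 0" --pt "0.011 -0.003 0.603 0 0 0" --pt "0.011 -0.003 0.603 0 0 0"

```text
time_s: 26.65
position: [0.5463, 0.3965, 0.0324]
tcp_rot: [[-0.068, 0.998, 0.003], [0.998, 0.068, 0.001], [0.001, 0.003, -1.0]]
force: [0.5, -0.2, 0.8]
opening: 0.653
grasp_force: 0.0
```

Emit:
send_rows --pt "0 0 0 0 0 0" --pt "0 0 0 0 0 0" --pt "0 0 0 0 0 0" --pt "0 0 0 0 0 0" --pt "0 0 0 0 0 0" --grip 0

```text
time_s: 27.15
position: [0.5454, 0.3969, 0.0322]
tcp_rot: [[-0.069, 0.998, 0.002], [0.998, 0.069, 0.001], [0.001, 0.002, -1.0]]
force: [-0.5, -1.2, 5.8]
opening: 0.462
grasp_force: 30.0
```

Emit:
send_rows --pt "0 0 -0.05 0 0 0" --pt "0 0 -0.15 0 0 0" --pt "0 0 -0.3 0 0 0" --pt "0 0 -0.45 0 0 0" --pt "0 0 -0.6 0 0 0" --pt "0 0 -0.6 0 0 0" --pt "0 0 -0.6 0 0 0"

```text
time_s: 27.85
position: [0.5448, 0.3965, 0.182]
tcp_rot: [[-0.069, 0.998, 0.002], [0.998, 0.069, 0.001], [0.001, 0.002, -1.0]]
force: [-0.6, 0.2, -1.2]
opening: 0.459
grasp_force: 30.0
```

Emit:
send_rows --pt "-0.15 -0.03 0 0 0 0" --pt "-0.3 -0.06 0 0 0 0.01" --pt "-0.45 -0.09 0 0 0 0.02" --pt "-0.6 -0.12 0 0 0 0.025" --pt "-0.75 -0.15 0 0 0 0.028" --pt "-0.85 -0.15 0 0 0 0.028" --pt "-0.85 -0.15 0 0 0 0.028" --pt "-0.85 -0.15 0 0 0 0.028"

```text
time_s: 28.65
position: [0.5209, 0.1814, 0.1792]
tcp_rot: [[-0.023, 1.0, -0.003], [1.0, 0.023, 0.0], [0.0, -0.003, -1.0]]
force: [0.5, 0.2, -1.3]
opening: 0.46
grasp_force: 30.0
```

Run:
```python
from h import *
print(go([.4717,-.0042,.12],91.4))
```

```text
(array([-0.738, -0.213,  0.237]), np.float64(-0.001))
```

Emit:
send_rows --pt "-0.15 -0.05 0 0 0 0" --pt "-0.3 -0.1 0.05 0 0 0" --pt "-0.45 -0.15 0.1 0 0 0" --pt "-0.6 -0.2 0.15 0 0 0" --pt "-0.733 -0.213 0.2 0 0 0" --pt "-0.733 -0.213 0.237 0 0 0" --pt "-0.733 -0.213 0.237 0 0 0" --pt "-0.733 -0.213 0.237 0 0 0"

```text
time_s: 29.45
position: [0.4732, -0.0012, 0.121]
tcp_rot: [[-0.026, 1.0, -0.001], [1.0, 0.026, 0.001], [0.001, -0.001, -1.0]]
force: [0.1, 0.2, -1.8]
opening: 0.454
grasp_force: 30.0
```

```bash
python3 - <<'E'
from h import *
print(go([.4717,-.003,.065],91.4))
E
python3 teal.py
```

```text
(array([-0.007, -0.006,  0.224]), np.float64(0.001))
wrist [256. 235.] 2295 z 0.1387 [472.7   6.8] [40.2 24.1] 1.5
wrist [255. 284.] 197 z 0.0829 [473.3 -64.7] [38.7  3.9] 1.5
side [284. 180.] 120 z 0.1391 [474.3  -4.5] [38.8 39.8] 5.6
```

Emit:
send_rows --pt "-0.007 -0.004 0 0 0 0.001" --pt "-0.007 -0.004 0.05 0 0 0.001" --pt "-0.007 -0.004 0.09 0 0 0.001" --pt "-0.007 -0.004 0.12 0 0 0.001" --pt "-0.007 -0.004 0.14 0 0 0.001" --pt "-0.007 -0.004 0.16 0 0 0.001" --pt "-0.007 -0.004 0.18 0 0 0.001" --pt "-0.007 -0.004 0.2 0 0 0.001" --pt "-0.007 -0.004 0.218 0 0 0.001" --pt "-0.007 -0.004 0.218 0 0 0.001"

```text
time_s: 30.6
position: [0.4718, -0.0017, 0.0688]
tcp_rot: [[-0.021, 1.0, 0.001], [1.0, 0.021, 0.004], [0.004, 0.001, -1.0]]
force: [-2.1, 13.3, 20.6]
opening: 0.459
grasp_force: 30.0
```

Run:
```python
from h import *
s=readout.read_state(); print(s['position'],s['force'],s['moment'],go([.4718,-.0035,.065],91.4))
```

```text
[ 0.47182786 -0.0017009   0.06882258] [-2.13012009 13.31976132 20.55146246] [ 2.11229486  0.20759455 -0.01837115] (array([-0.007, -0.   ,  0.015]), np.float64(-0.002))
```

The sideways force shows it resting on the −y chamfer. I'll ease up, shift 2 mm in +y and lower again.

Emit:
send_rows --pt "0 0 -0.03 0 0 0" --pt "0.012 0 -0.03 0 0 0" --pt "0.012 0 -0.03 0 0 0" --pt "0.012 0 -0.015 0 0 0" --pt "0.012 0 0 0 0 0" --pt "0.012 0 0.003 0 0 0" --pt "0.012 0 0.003 0 0 0"

```text
time_s: 31.3
position: [0.4721, -0.0007, 0.0669]
tcp_rot: [[-0.022, 1.0, 0.0], [1.0, 0.022, 0.001], [0.001, 0.0, -1.0]]
force: [-1.3, 5.8, 15.1]
opening: 0.458
grasp_force: 30.0
```

Run:
```python
from h import *
s=readout.read_state(); print(s['position'],s['force'],s['moment'],go([.4718,-.0035,.065],91.4))
```

```text
[ 0.47206059 -0.000702    0.06685927] [-1.29264031  5.84278626 15.11777544] [0.6549444  0.36783517 0.04574966] (array([-0.011, -0.001,  0.007]), np.float64(-0.001))
```

Emit:
send_rows --pt "0.006 0 0 0 0 0" --pt "0.006 0 0 0 0 0"

```text
time_s: 31.5
position: [0.4721, -0.0002, 0.0667]
tcp_rot: [[-0.024, 1.0, 0.0], [1.0, 0.024, -0.0], [-0.0, 0.0, -1.0]]
force: [-2.7, 0.1, 11.1]
opening: 0.458
grasp_force: 30.0
```

Emit:
send_rows --pt "0 0 0 0 0 0" --pt "0 0 0 0 0 0" --pt "0 0 0 0 0 0" --pt "0 0 -0.2 0 0 0" --pt "0 0 -0.4 0 0 0" --pt "0 0 -0.55 0 0 0" --pt "0 0 -0.55 0 0 0" --pt "0 0 -0.55 0 0 0" --grip 0.65

```text
time_s: 32.3
position: [0.4724, -0.0001, 0.2039]
tcp_rot: [[-0.023, 1.0, 0.002], [1.0, 0.023, -0.0], [-0.0, 0.002, -1.0]]
force: [0.5, 0.0, -0.1]
opening: 0.651
grasp_force: 0.0
```

```bash
python3 teal.py; python3 -c "
from h import *
print(go([.63,-.14,.24],0))"
```

```text
wrist [255. 172.] 1257 z 0.0907 [471.   12.6] [40.4 35.8] 1.3
wrist [255. 223.] 1057 z 0.0829 [472.8 -47.2] [40.2 38.9] 1.3
side [293. 189.] 98 z 0.0831 [471.5 -50.7] [37.4 35.1] 2.6
side [283. 200.] 167 z 0.0893 [470.8   9.7] [37.3 53.1] 11.1
(array([-0.576,  0.623, -0.155]), np.float64(1.015))
```

View pics/last_wrist.png

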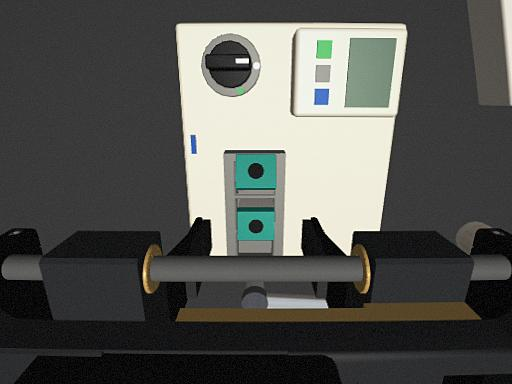

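The back cartridge at (255,172) isn't home: its cap is at 91 mm and shifted +y. The front one at (255,225) is fine. I'll measure the tilt.

Run:
```python
from h import *
c,p,d=grab('wrist'); P=cloud(c,d); H=P[:,:,2]
for m,ce,a in blobs(p,*TEAL,amin=300):
    q=P[m]; A=np.c_[q[:,:2]-q[:,:2].mean(0),np.ones(len(q))]
    for _ in range(3):
        k=np.linalg.lstsq(A,q[:,2],rcond=None)[0]; r=abs(A@k-q[:,2])<.002; A=A[r];q=q[r]
    print(ce,k.round(4),len(q),q.min(0).round(4),q.max(0).round(4))
# column profile through back cartridge
for v in range(140,245,4): print(v,P[v,244].round(4),p[v,244])
```

```text
[257.60507534 172.74385408] [ 0.0138 -0.3804  0.0913] 342 [0.452  0.0035 0.0882] [0.4908 0.0219 0.0945]
[257.42766727 224.21971067] [0.0072 0.1639 0.0829] 136 [ 0.454  -0.052   0.0815] [ 0.493  -0.041   0.0847]
140 [0.4551 0.0366 0.0297] [241 237 220]
144 [0.4551 0.0318 0.0291] [242 239 224]
148 [0.4552 0.0272 0.0298] [242 240 224]
152 [0.4558 0.0246 0.042 ] [50 52 50]
156 [0.4575 0.0278 0.0835] [ 49 159 141]
160 [0.4577 0.0241 0.0855] [ 53 156 139]
164 [0.4578 0.0204 0.0872] [ 56 159 141]
168 [0.4579 0.0169 0.0894] [ 52 156 140]
172 [0.458  0.0132 0.0908] [ 53 157 140]
176 [0.4582 0.0098 0.0934] [ 53 154 139]
180 [0.4583 0.0059 0.0942] [ 55 158 142]
184 [0.4584 0.0024 0.0961] [ 53 157 141]
188 [ 0.4585 -0.0012  0.098 ] [ 59 168 149]
192 [ 0.4577 -0.0124  0.076 ] [148 137 127]
196 [ 0.4568 -0.0249  0.0521] [123 123 114]
200 [ 0.4564 -0.0334  0.0421] [104 103  94]
204 [ 0.4571 -0.0329  0.057 ] [110 106  99]
208 [ 0.4576 -0.0334  0.0686] [28 70 62]
212 [ 0.4581 -0.0328  0.0819] [18 61 56]
216 [ 0.4582 -0.0369  0.0831] [ 57 161 144]
220 [ 0.4583 -0.0416  0.0829] [ 59 162 146]
224 [ 0.4584 -0.0459  0.0836] [ 55 162 143]
228 [ 0.4583 -0.0514  0.082 ] [ 57 162 142]
232 [ 0.4585 -0.0551  0.0842] [ 54 160 143]
236 [ 0.4585 -0.0606  0.0828] [ 53 156 140]
240 [ 0.4585 -0.0656  0.0823] [ 48 160 141]
244 [ 0.4567 -0.0971  0.0328] [139 140 133]
```

It's tilted about 26° towards +y, with its −y bottom edge on the divider. I'll regrasp along its own axis, lift it and stand it upright.

Emit:
send_rows --pt "0.126 -0.003 0.31 0 -0.289 0" --pt "0.126 -0.003 0.31 0 -0.289 0" --pt "0.126 -0.003 0.31 0 -0.289 0" --pt "0.126 -0.003 0.31 0 -0.289 0" --pt "0.126 -0.003 0.31 0 -0.289 0" --pt "0.126 -0.003 0.31 0 -0.289 0"

```text
time_s: 33.1
position: [0.47, 0.0319, 0.125]
tcp_rot: [[-0.023, 1.0, 0.008], [0.899, 0.025, -0.437], [-0.437, -0.003, -0.899]]
force: [0.1, 0.1, 0.1]
opening: 0.646
grasp_force: 0.0
```

Run:
```python
from h import *
print(readout.read_state()['joint_positions'].round(1),rel([.4718,.0045,.0728]))
c,p,d=grab('wrist'); P=cloud(c,d); s=readout.read_state(); R=s['tcp_rot']
for m,ce,a in blobs(p,*TEAL,amin=300):
    q=(P[m]-s['position'])@R; print(ce,a,np.median(q,0).round(4),np.percentile(q,2,axis=0).round(4),np.percentile(q,98,axis=0).round(4))
    A=np.c_[q[:,:2],np.ones(len(q))]
    for _ in range(4):
        k=np.linalg.lstsq(A,q[:,2],rcond=None)[0]; r=abs(A@k-q[:,2])<.002; A=A[r];q=q[r]
    print(k.round(3),len(q),q.min(0).round(4),q.max(0).round(4))
```

```text
[  6.6  32.3 107.  -35.1  49.1  30.5] [-0.00757945  0.00506076  0.23574828]
[257.55044008 219.73730535] 2954 [-0.007   0.0002  0.0396] [-0.0551 -0.0187  0.038 ] [0.0171 0.0199 0.0748]
[-0.622 -0.016  0.041] 694 [-0.0579 -0.0193  0.0369] [0.0084 0.0206 0.0762]
```

Emit:
send_rows --pt "0 0 0.06 0 0 0" --pt "0 0 0.13 0 0 0" --pt "0 0.002 0.19 0 0 0" --pt "0 0.003 0.23 0 0 0" --pt "0 0.003 0.235 0 0 0" --pt "0 0.003 0.235 0 0 0"

```text
time_s: 33.75
position: [0.4721, 0.0051, 0.0735]
tcp_rot: [[-0.019, 1.0, 0.01], [0.899, 0.022, -0.438], [-0.438, 0.0, -0.899]]
force: [0.0, -0.3, -1.0]
opening: 0.643
grasp_force: 0.0
```

Emit:
send_rows --pt "0 0 0 0 0 0" --pt "0 0 0 0 0 0" --pt "0 0 0 0 0 0" --pt "0 0 0 0 0 0" --pt "0 0 0 0 0 0" --grip 0

```text
time_s: 34.25
position: [0.472, 0.006, 0.0736]
tcp_rot: [[-0.021, 1.0, 0.011], [0.898, 0.024, -0.439], [-0.439, 0.0, -0.899]]
force: [-1.0, 0.1, 1.7]
opening: 0.457
grasp_force: 30.0
```

Emit:
send_rows --pt "0 0 -0.05 0 0 0" --pt "0 0 -0.1 0 0 0" --pt "0 0 -0.17 0 0 0" --pt "0 0 -0.25 0 0.05 0" --pt "0 0 -0.33 0 0.12 0" --pt "0 0 -0.36 0 0.2 0" --pt "0 0 -0.36 0 0.289 0" --pt "0 0 -0.36 0 0.289 0" --pt "0 0 -0.36 0 0.289 0"

```text
time_s: 35.15
position: [0.4709, 0.0447, 0.1547]
tcp_rot: [[-0.021, 1.0, 0.0], [1.0, 0.021, -0.002], [-0.002, 0.0, -1.0]]
force: [-1.8, -0.4, -0.8]
opening: 0.454
grasp_force: 30.0
```

```bash
cat > held.py <<'E'
from h import *
c,p,d=grab('wrist'); P=cloud(c,d); s=readout.read_state(); R=s['tcp_rot']; print('tcp',s['position'].round(4),'yaw',wy().round(2),s['force'].round(1))
cv2.imwrite('pics/held.png',p[:,:,::-1])
m,ce,a=max(blobs(p,*TEAL,amin=300),key=lambda b:b[2])
q=(P[m]-s['position'])@R; q=q[abs(q[:,1])<.015]
for lo in np.arange(-.024,.028,.004):
    r=q[(q[:,0]>=lo)&(q[:,0]<lo+.004)]
    if len(r): print('tool x',lo.round(3),len(r),'z',np.median(r[:,2]).round(4))
o,D=ray(c,[[ce[0],ce[1]]])
E
python3 held.py; python3 teal.py | grep side
```

```text
tcp [0.4705 0.0455 0.1543] yaw 91.33 [-0.1  0.4 -1.2]
tool x -0.008 23 z -0.0183
tool x -0.004 171 z -0.0185
tool x 0.0 180 z -0.0185
tool x 0.004 277 z -0.0185
tool x 0.008 357 z -0.0185
tool x 0.012 455 z -0.0182
tool x 0.016 344 z -0.0122
side [276. 180.] 146 z 0.1724 [472.9  45.6] [39.7 42.1] 11.5
side [295. 189.] 77 z 0.0829 [466.9 -51.4] [29.5 36.8] 7.4
```

View pics/held.png

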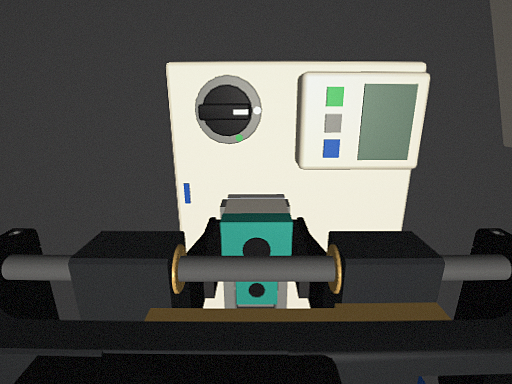

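It's upright in the grip: cap top flat at tool z −18.5 mm. I'll find the cap's +y edge to get the grip offset.

```bash
cat > edge.py <<'E'
from h import *
E=[];C=[]
for _ in range(3):
    c,p,d=grab('wrist'); P=cloud(c,d); s=readout.read_state(); R=s['tcp_rot']
    m,ce,a=max(blobs(p,*TEAL,amin=300),key=lambda b:b[2])
    Q=(P-s['position'])@R
    for u in range(230,285,2):
        x=Q[:,u][m[:,u]]; t=x[x[:,2]<-.0165]
        if len(t): E.append(t[:,0].max())
    # centre hole: dark blob in the cap
    q=Q[m]; C.append((np.percentile(q[:,1],1)+np.percentile(q[:,1],99))/2)
    hsv=cv2.cvtColor(p,cv2.COLOR_RGB2HSV); k=(hsv[:,:,2]<60)&(abs(Q[:,:,2]+.0185)<.004)&(abs(Q[:,:,0])<.02)&(abs(Q[:,:,1])<.012); h=Q[k]; print(len(h),h.mean(0).round(4),h.min(0).round(4),h.max(0).round(4))
print('edge',np.median(E).round(4),'-> centre tool x',(np.median(E)-.017).round(4),'y',np.mean(C).round(4))
E
python3 edge.py; python3 -c "
from h import *
print(go([.472,-.0043,.12],91.4))"
```

```text
442 [ 0.0025 -0.0005 -0.0188] [-0.004  -0.0114 -0.0205] [ 0.0175  0.0101 -0.016 ]
446 [ 0.0026 -0.0005 -0.0188] [-0.0037 -0.0114 -0.0206] [ 0.0177  0.0085 -0.0157]
444 [ 0.0026 -0.0005 -0.0187] [-0.0041 -0.0119 -0.0204] [ 0.0176  0.0096 -0.0152]
edge 0.017 -> centre tool x -0.0 y -0.0003
(array([-0.202,  0.   ,  0.135]), np.float64(0.001))
```

Emit:
send_rows --pt "-0.1 0.002 0 0 0 0" --pt "-0.202 0.002 0.05 0 0 0" --pt "-0.202 0.002 0.1 0 0 0" --pt "-0.202 0.002 0.135 0 0 0" --pt "-0.202 0.002 0.135 0 0 0" --pt "-0.202 0.002 0.135 0 0 0"

```text
time_s: 36.1
position: [0.4726, -0.0047, 0.1202]
tcp_rot: [[-0.024, 1.0, -0.001], [1.0, 0.024, 0.0], [0.0, -0.001, -1.0]]
force: [-0.6, 0.4, -0.7]
opening: 0.455
grasp_force: 30.0
```

```bash
python3 edge.py; python3 -c "
from h import *
print(go([.472,-.0042,.083],91.4))"
```

```text
473 [ 0.0033 -0.0005 -0.0183] [-0.0037 -0.0117 -0.02  ] [ 0.0176  0.0111 -0.0149]
475 [ 0.0035 -0.0005 -0.0184] [-0.0034 -0.012  -0.0206] [ 0.0177  0.0111 -0.0146]
474 [ 0.0034 -0.0004 -0.0185] [-0.004  -0.0119 -0.0207] [ 0.0176  0.0108 -0.0145]
edge 0.0168 -> centre tool x -0.0002 y -0.0004
(array([ 0.003, -0.004,  0.151]), np.float64(-0.0))
```

Emit:
send_rows --pt "0.003 -0.002 0.06 0 0 0" --pt "0.003 -0.002 0.11 0 0 0" --pt "0.003 -0.002 0.145 0 0 0" --pt "0.003 -0.002 0.16 0 0 0" --pt "0.003 -0.002 0.17 0 0 0" --pt "0.003 -0.002 0.17 0 0 0"

```text
time_s: 36.85
position: [0.4723, -0.0045, 0.0779]
tcp_rot: [[-0.023, 1.0, 0.0], [1.0, 0.023, -0.0], [-0.0, 0.0, -1.0]]
force: [0.4, -0.1, -2.1]
opening: 0.458
grasp_force: 30.0
```

Run:
```python
from h import *
s=readout.read_state(); print(s['position'],s['force'],s['moment'],go([.472,-.0042,.0645],91.4))
```

```text
[ 0.47227386 -0.00450318  0.07789459] [ 0.41793597 -0.09956353 -2.14523746] [ 0.01924518 -0.09822114  0.074307  ] (array([ 0.001, -0.001,  0.054]), np.float64(-0.001))
```

No contact force 6.5 mm into the pocket. I'll carry on down, release and lift.

Emit:
send_rows --pt "0 0 0.015 0 0 0" --pt "0 0 0.03 0 0 0" --pt "0 0 0.042 0 0 0" --pt "0 0 0.05 0 0 0" --pt "0 0 0.05 0 0 0"

```text
time_s: 37.35
position: [0.4722, -0.0045, 0.0651]
tcp_rot: [[-0.023, 1.0, -0.0], [1.0, 0.023, 0.0], [0.0, -0.0, -1.0]]
force: [0.7, -0.2, -2.0]
opening: 0.46
grasp_force: 30.0
```

Emit:
send_rows --pt "0 0 0 0 0 0" --pt "0 0 0 0 0 0" --pt "0 0 0 0 0 0" --pt "0 0 -0.2 0 0 0" --pt "0 0 -0.4 0 0 0" --pt "0 0 -0.55 0 0 0" --pt "0 0 -0.55 0 0 0" --pt "0 0 -0.55 0 0 0" --grip 0.65

```text
time_s: 38.15
position: [0.4725, -0.0045, 0.2038]
tcp_rot: [[-0.023, 1.0, 0.003], [1.0, 0.023, -0.001], [-0.001, 0.002, -1.0]]
force: [-0.6, -0.1, -0.4]
opening: 0.65
grasp_force: 0.0
```

```bash
python3 teal.py
python3 - <<'E'
from h import *
print(go([.6385,-.141,.22],0))
c,p,d=grab('side'); P=cloud(c,d)
for m,ce,a in blobs(p,*BLUE): print(ce,a,np.median(P[m],0).round(3))
z=cv2.imread('pics/last_wrist.png')
c,p,d=grab('wrist');P=cloud(c,d);hsv=cv2.cvtColor(p,cv2.COLOR_RGB2HSV);H=P[:,:,2]
m=(H>.072)&(H<.083)&(hsv[:,:,2]<110)&(abs(P[:,:,0]-.443)<.03)&(abs(P[:,:,1]-.116)<.03); q=P[m]; print('knob',len(q),cv2.minAreaRect((q[:,:2]*1000).astype(np.float32)))
E
```

```text
wrist [255. 181.] 1103 z 0.083 [471.7  -3.3] [40.3 35.4] 1.3
wrist [255. 220.] 1069 z 0.0829 [472.9 -46.9] [40.2 38.5] 1.3
side [293. 189.] 98 z 0.0827 [471.7 -51.4] [37.5 34.5] 2.9
side [286. 198.] 112 z 0.0828 [470.7  -8.1] [36.5 37.2] 1.9
(array([-0.562,  0.657, -0.077]), np.float64(1.015))
[373.1420765  124.67213115] 183 [ 0.406 -0.636  0.016]
[254.30952381 145.28571429] 42 [ 0.636 -0.14   0.118]
[204.61538462 146.17307692] 52 [ 0.783 -0.096  0.097]
knob 635 ((442.65631103515625, 115.57975769042969), (42.24430847167969, 12.985895156860352), 1.2169489860534668)
```

Both caps are at 83 mm, so both are seated. Next is closing the lever.

Emit:
send_rows --pt "-0.562 0.657 -0.077 0 0 1.0" --pt "-0.562 0.657 -0.077 0 0 1.0" --pt "-0.562 0.657 -0.077 0 0 1.0" --pt "-0.562 0.657 -0.077 0 0 1.0" --pt "-0.562 0.657 -0.077 0 0 1.0" --pt "-0.562 0.657 -0.077 0 0 1.0" --pt "-0.562 0.657 -0.077 0 0 1.0" --pt "-0.562 0.657 -0.077 0 0 1.0" --pt "-0.562 0.657 -0.077 0 0 1.0" --pt "-0.562 0.657 -0.077 0 0 1.0" --pt "-0.562 0.657 -0.077 0 0 1.0" --pt "-0.562 0.657 -0.077 0 0 1.0" --grip 0.5

```text
time_s: 39.6
position: [0.6391, -0.141, 0.2204]
tcp_rot: [[1.0, 0.023, -0.003], [0.023, -1.0, 0.001], [-0.003, -0.001, -1.0]]
force: [-0.3, 0.8, -0.0]
opening: 0.5
grasp_force: 0.0
```

```bash
python3 -c "
from h import *
print(go([.638,-.141,.106],0))"
```

```text
(array([-0.003,  0.001,  0.458]), np.float64(0.015))
```

Emit:
send_rows --pt "-0.003 0 0.15 0 0 0.022" --pt "-0.003 0 0.3 0 0 0.022" --pt "-0.003 0 0.42 0 0 0.022" --pt "-0.003 0 0.458 0 0 0.022" --pt "-0.003 0 0.458 0 0 0.022" --pt "-0.003 0 0.458 0 0 0.022"

```text
time_s: 40.2
position: [0.6399, -0.1416, 0.1086]
tcp_rot: [[1.0, -0.011, 0.002], [-0.011, -1.0, -0.001], [0.002, 0.001, -1.0]]
force: [1.4, -1.3, 0.2]
opening: 0.501
grasp_force: 0.0
```

Emit:
send_rows --pt "0 0 0 0 0 0" --pt "0 0 0 0 0 0" --pt "0 0 0 0 0 0" --pt "0 0 0 0 0 0" --pt "0 0 0 0 0 0" --grip 0

```text
time_s: 40.7
position: [0.6394, -0.1415, 0.1084]
tcp_rot: [[1.0, -0.011, 0.001], [-0.011, -1.0, -0.001], [0.001, 0.001, -1.0]]
force: [0.5, -0.5, 2.4]
opening: 0.178
grasp_force: 30.0
```

Emit:
send_rows --pt "-0.0056 -0.0856 0 0 0 -0.083" --pt "-0.0224 -0.17 0 0 0 -0.167" --pt "-0.05 -0.251 0 0 0 -0.25" --pt "-0.088 -0.328 0 0 0 -0.333" --pt "-0.136 -0.4 0 0 0 -0.417" --pt "-0.192 -0.464 0 0 0 -0.5" --pt "-0.257 -0.52 0 0 0 -0.583" --pt "-0.328 -0.568 0 0 0 -0.667" --pt "-0.405 -0.606 0 0 0 -0.75" --pt "-0.486 -0.634 0 0 0 -0.833" --pt "-0.57 -0.65 0 0 0 -0.917" --pt "-0.656 -0.656 0 0 0 -1.0"

```text
time_s: 41.9
position: [0.4769, 0.0262, 0.1083]
tcp_rot: [[0.007, 1.0, 0.002], [1.0, -0.007, 0.002], [0.002, 0.002, -1.0]]
force: [0.2, 1.7, 2.8]
opening: 0.17
grasp_force: 30.0
```

```bash
python3 -c "
from h import *
s=readout.read_state();print(s['position'],s['force'],go([.471,.025,.106],91.4))"
```

```text
[0.47686485 0.02621531 0.1082921 ] [0.19701779 1.7156825  2.77117601] (array([-0.005, -0.023,  0.009]), np.float64(-0.02))
```

Emit:
send_rows --pt "0 -0.01 0 0 0 -0.01" --pt "0 -0.02 0 0 0 -0.02" --pt "0 -0.026 0 0 0 -0.02" --pt "0 -0.026 0 0 0 -0.02"

```text
time_s: 42.3
position: [0.4705, 0.0261, 0.1082]
tcp_rot: [[-0.018, 1.0, 0.001], [1.0, 0.018, 0.002], [0.002, 0.001, -1.0]]
force: [-0.2, 6.5, 5.2]
opening: 0.175
grasp_force: 30.0
```

Emit:
send_rows --pt "0 0 0 0 0 0" --pt "0 0 0 0 0 0" --pt "0 0 0 0 0 0" --grip 0.5

```text
time_s: 42.6
position: [0.4705, 0.0245, 0.1076]
tcp_rot: [[-0.02, 1.0, 0.0], [1.0, 0.02, -0.0], [-0.0, 0.0, -1.0]]
force: [0.1, 0.0, -1.0]
opening: 0.363
grasp_force: 0.0
```

Emit:
send_rows --pt "0.1 0 -0.2 0 0 0" --pt "0.2 0 -0.35 0 0 0" --pt "0.3 0 -0.35 0 0 0" --pt "0.35 -0.12 -0.35 0 0 0" --pt "0.35 -0.12 -0.35 0 0 0"

```text
time_s: 43.1
position: [0.4338, 0.1129, 0.1948]
tcp_rot: [[-0.022, 1.0, -0.006], [1.0, 0.022, 0.0], [0.0, -0.006, -1.0]]
force: [0.0, 0.2, 0.7]
opening: 0.502
grasp_force: 0.0
```

Run:
```python
from h import *
for n in ['side','wrist']:
    c,p,d=grab(n); P=cloud(c,d);H=P[:,:,2]; cv2.imwrite(f'pics/z_{n}.png',p[:,:,::-1])
    m=(H>.118)&(H<.14)&(abs(P[:,:,0]-.472)<.03)&(abs(P[:,:,1]-.025)<.025); print('post',m.sum(),P[m].mean(0).round(4))
    for m,ce,a in blobs(p,*TEAL): print(n,ce.round(),a,np.median(P[m],0).round(4))
    for m,ce,a in blobs(p,*BLUE): print(n,ce.round(),a,np.median(P[m],0).round(4))
hsv=cv2.cvtColor(p,cv2.COLOR_RGB2HSV);m=(H>.072)&(H<.083)&(hsv[:,:,2]<110)&(abs(P[:,:,0]-.443)<.03)&(abs(P[:,:,1]-.116)<.03); q=P[m]; print('knob',len(q),cv2.minAreaRect((q[:,:2]*1000).astype(np.float32)))
q=P[(H>.09)&(H<.104)&(abs(P[:,:,0]-.472)<.03)&(P[:,:,1]<.02)&(P[:,:,1]>-.12)];print('bar',len(q),np.polyfit(q[:,1],q[:,0],1) if len(q)>20 else 0)
print(go([.4427,.1165,.15],181))
```

```text
post 38 [0.4698 0.0279 0.1258]
side [298. 189.] 38 [ 0.4586 -0.0546  0.0826]
side [290. 200.] 38 [ 0.4563 -0.0014  0.0825]
side [473.  43.] 78 [ 0.137  -1.5272  0.1472]
side [373. 125.] 183 [ 0.4056 -0.6358  0.0159]
side [205. 146.] 52 [ 0.7819 -0.0973  0.0968]
side [281. 191.] 26 [0.4687 0.0286 0.1279]
post 170 [0.4696 0.0257 0.1285]
wrist [273. 289.] 175 [ 0.4577 -0.0117  0.0828]
wrist [298. 299.] 131 [ 0.4865 -0.0308  0.0828]
wrist [273. 303.] 73 [ 0.4587 -0.0333  0.0794]
wrist [348. 205.] 176 [0.5356 0.0872 0.0673]
wrist [224. 235.] 68 [0.3982 0.0308 0.0312]
wrist [290. 286.] 166 [0.4697 0.0264 0.1287]
knob 490 ((442.7757263183594, 116.170654296875), (41.097530364990234, 13.735845565795898), 2.193723440170288)
bar 258 [-0.21357628  0.4667056 ]
(array([0.019, 0.019, 0.181]), np.float64(-0.998))
```

The lever is shut (post at 0.470, 0.026). Last is the knob.

Emit:
send_rows --pt "0.019 0.035 0.15 0 0 -1.0" --pt "0.019 0.035 0.15 0 0 -1.0" --pt "0.019 0.035 0.15 0 0 -1.0" --pt "0.019 0.035 0.15 0 0 -1.0" --pt "0.019 0.035 0.15 0 0 -1.0" --pt "0.019 0.035 0.15 0 0 -1.0" --pt "0.019 0.035 0.15 0 0 -1.0" --pt "0.019 0.035 0.15 0 0 -1.0" --pt "0.019 0.035 0.15 0 0 -1.0" --pt "0.019 0.035 0.15 0 0 -1.0" --pt "0.019 0.035 0.15 0 0 -1.0" --pt "0.019 0.035 0.15 0 0 -1.0" --grip 0.4

```text
time_s: 44.4
position: [0.4484, 0.1158, 0.1574]
tcp_rot: [[-1.0, -0.019, 0.001], [-0.019, 1.0, -0.0], [-0.001, -0.0, -1.0]]
force: [0.1, -0.2, 0.0]
opening: 0.402
grasp_force: 0.0
```

Run:
```python
from h import *
print(go([.4427,.1162,.063],181.3))
```

```text
(array([0.023, 0.002, 0.378]), np.float64(-0.003))
```

Emit:
send_rows --pt "0.023 0.002 0.1 0 0 0" --pt "0.023 0.002 0.25 0 0 0" --pt "0.023 0.002 0.374 0 0 0" --pt "0.023 0.002 0.374 0 0 0" --pt "0.023 0.002 0.374 0 0 0"

```text
time_s: 44.9
position: [0.4417, 0.1166, 0.0639]
tcp_rot: [[-1.0, -0.018, -0.001], [-0.018, 1.0, -0.0], [0.001, 0.0, -1.0]]
force: [0.6, -0.8, -0.1]
opening: 0.398
grasp_force: 0.0
```

Emit:
send_rows --pt "0 0 0 0 0 0" --pt "0 0 0 0 0 0" --pt "0 0 0 0 0 0" --pt "0 0 0 0 0 0" --pt "0 0 0 0 0 0" --grip 0

```text
time_s: 45.4
position: [0.4422, 0.1154, 0.0653]
tcp_rot: [[-1.0, -0.023, 0.002], [-0.023, 1.0, -0.003], [-0.002, -0.003, -1.0]]
force: [0.2, -9.1, 5.4]
opening: 0.142
grasp_force: 30.0
```

Emit:
send_rows --pt "0 0 0 0 0 0.08" --pt "0 0 0 0 0 0.16" --pt "0 0 0 0 0 0.24" --pt "0 0 0 0 0 0.32" --pt "0 0 0 0 0 0.4" --pt "0 0 0 0 0 0.48" --pt "0 0 0 0 0 0.56" --pt "0 0 0 0 0 0.64" --pt "0 0 0 0 0 0.72" --pt "0 0 0 0 0 0.74" --pt "0 0 0 0 0 0.74"

```text
time_s: 46.5
position: [0.4425, 0.1158, 0.0653]
tcp_rot: [[-0.416, 0.909, 0.003], [0.909, 0.416, -0.002], [-0.003, 0.002, -1.0]]
force: [-0.1, -5.2, 4.0]
opening: 0.143
grasp_force: 30.1
```

Emit:
send_rows --pt "0 0 0 0 0 0" --pt "0 0 0 0 0 0" --pt "0 0 0 0 0 0" --pt "0 0 -0.2 0 0 0" --pt "0 0 -0.4 0 0 0" --pt "0 0 -0.6 0 0 0" --pt "0 0 -0.7 0 0 0" --pt "0 0 -0.7 0 0 0" --grip 0.4

```text
time_s: 47.3
position: [0.4439, 0.1174, 0.2429]
tcp_rot: [[-0.416, 0.909, 0.009], [0.909, 0.416, 0.0], [-0.004, 0.009, -1.0]]
force: [0.3, -0.1, -0.1]
opening: 0.397
grasp_force: 0.0
```

Run:
```python
from h import *
c,p,d=grab('wrist'); P=cloud(c,d); hsv=cv2.cvtColor(p,cv2.COLOR_RGB2HSV);H=P[:,:,2]
m=(H>.072)&(H<.083)&(hsv[:,:,2]<110)&(abs(P[:,:,0]-.443)<.03)&(abs(P[:,:,1]-.116)<.03); q=P[m]; print(len(q),cv2.minAreaRect((q[:,:2]*1000).astype(np.float32)))
c,p,d=grab('side'); P=cloud(c,d);cv2.imwrite('pics/fin.png',p[:,:,::-1])
for nm in ['TEAL','BLUE']:
    for m,ce,a in blobs(p,*globals()[nm]): print(nm,ce.round(),a,np.median(P[m],0).round(4))
c,p,d=grab('top'); P=cloud(c,d)
for m,ce,a in blobs(p,(0,120,60),(8,255,255),amin=20): print('red',ce.round(),a,np.median(P[m],0).round(4))
```

```text
337 ((442.63592529296875, 116.70645904541016), (12.855401039123535, 41.61419677734375), 21.589641571044922)
TEAL [297. 190.] 40 [ 0.459  -0.0521  0.0829]
TEAL [290. 199.] 48 [ 0.458  -0.0081  0.0827]
BLUE [488.  33.] 1541 [ 0.0807 -1.5271  0.2129]
BLUE [373. 125.] 182 [ 0.4065 -0.6374  0.0148]
BLUE [205. 146.] 52 [ 0.7819 -0.0976  0.097 ]
BLUE [282. 191.] 19 [0.468  0.0261 0.1284]
red [365. 209.] 116 [ 0.5007 -0.3491  0.0547]
```

View pics/fin.png

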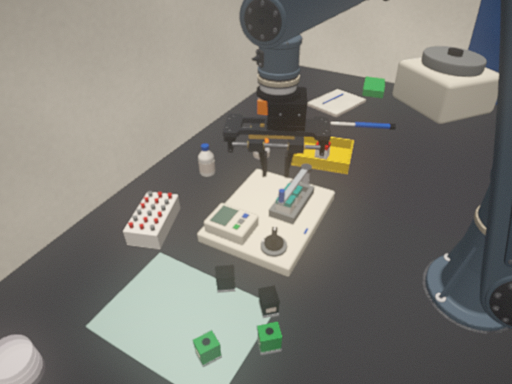

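The final view shows the knob back at run (bar at 21.6°, where it started at 22.4°). The lever is shut over two seated teal caps at (297,190) and (290,199), and the spent cartridge is in the tray. The rack, bottle and jar haven't been touched, and the gripper is clear.

```bash
python3 -c "
from rig import ticket
print(ticket.hand_in())"
```

```text
the job is handed in; nothing more can be done
None
```

The job is handed in with no verdict returned: my last images show the spent cartridge in the tray, both fresh ones seated (one needed a second try), the lever shut and the knob at run.

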